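# Latch the fretboard clamping cradle

### The job

Clamp the fretboard in the aluminium cradle with its draw latch: take the wire loop by its yellow grip, hook the loop's cross bar behind the steel keeper on the blue jaw so that it sits under the keeper's lip, and let go of it. Then push the red-tipped lever over, past centre, until it lies flat and draws the jaw up to the board, and finish with a firm push down on the lever with the fingertips (about 16 N for half a second, never above 25 N). Work gently - do not ram the loop or lever - leave the other things where they are, and let go of everything at the end.

Things in the scene. Friction and masses are not known exactly. Their poses are not given: they have to be found in the camera images.
- cradle: Fixed aluminium base plate 210 x 150 x 15 mm on levelling feet, 2 to 12 mm off the table (varies). Origin under it, 5 mm from its middle. x points from latch lever to keeper, y along the fretboard, z up. Mounted on it: plywood fence (top z 45 mm, x -98 to -4, y +-55 mm), dark fretboard 40 x 240 mm (x -3 to 37, top 40 mm), blue jaw (x 45 to 85, y +-40, top 57 mm). Place and yaw vary.
- lever_pivot (a point): Lever hinge, on the fence, at x = -15, y = 0, z = 60 mm in the cradle frame; axes as the cradle's. The lever turns about y in the cradle's x-z plane.
- lever (a joint): Lever angle, rad, 0 to 2.443. Lever direction from its hinge = 40 degrees + this, up from cradle +x: upright at 0.873, flat towards -x at 2.443 (closed on a stop, top face then 3.5 mm above the hinge). Friction holds it (1 to 2 N at the tip). With the loop hooked it stands about upright, the jaw spring adds about 5 N, and after centre (about 2.0) it snaps down.
- lever_tip (a point): End of the lever, 72 mm from the hinge, mid thickness. The lever's handle (lever_handle) is a steel strip 24 mm wide (along y) and 7 mm thick, from 10 to 72 mm from the hinge, red over the last 18 mm. Site x points outward along the lever.
- loop (a joint): Loop angle relative to the lever, rad: the loop's direction is the lever's direction minus this angle (so loop elevation above the cradle's +x = 40 degrees + lever - loop). 0 to 3.3; stiff enough to stay where it is left.
- loop_bar (a point): Middle of the loop's cross bar (6 mm round, 40 mm long along y). The wire loop (side wires at y +-20 mm) hangs on a pin on the lever: pin 18 mm from the lever hinge, its direction from the hinge 25 degrees further (closing sense) than the lever's; pin to bar centre 90 mm. Site x points from pin to bar, z to the loop's upper side.
- loop_grip (a point): Centre of the yellow roller (12 mm round, 24 mm long along y) on a 6 mm stem: from the cross bar 10 mm along the loop's x and 30 mm along the loop's z. Pinch it from above by its two ends, fingers closing along the cradle's y; it can turn about y between them. 8 N of grip is enough.
- jaw (a joint): Travel of the blue jaw towards the fretboard, m, 0 (sprung back, gap 6 mm) to 0.012; about 0.006 with the latch closed. Spring 2.5 N/mm with 5 N preload.
- keeper_seat (a point): Where the bar's centre lies when seated; moves with the jaw, axes as the cradle's. Level with the lever hinge and 80 mm from the lever hinge when the jaw is back. Keeper 18 mm wide: post face at x -3 mm from here, lip over the pocket x -3 to +3, z +7 to +12 mm. Flat jaw top at z -3 reaching x +20. The bar passes beyond the lip (x over +6), goes down to the jaw top, then back under the lip to the post.
- dot_tin: Bystander: small brass tin, 29 mm across, 16 mm high, loose on the cradle's base plate beyond the jaw. Origin under its centre.
- slot_gauge: Bystander: brass gauge block 18 x 40 x 10 mm, loose on the base plate beyond the jaw. Origin under its centre.
- fret_hammer: Bystander: hammer 220 mm long on the table. Origin under it.
- tape_roll: Bystander: masking tape roll 110 mm across, 25 mm high. Origin under its centre.
- driver: Bystander: screwdriver 200 mm long with green handle. Origin under it.
- glue: Bystander: white glue bottle 48 mm across, 120 mm high, upright. Origin under its centre.
- wood_offcut: Bystander: dark wood offcut 90 x 45 x 16 mm. Origin under its centre.

How it is judged:
By the outcome, as a careful person would: the job done as asked, in the order asked, and still so for the second after the job is handed in, with the robot touching nothing.
It also fails if it takes over 70 s, if anything falls off the work surface, if the arm or the gripper's body presses on something with over 40 N, if the wrist force passes 120 N, or if a joint passes its speed limit or range.

### The arm

A 6-joint arm with a two-finger parallel gripper is mounted at the origin on the work surface. World frame = base frame: x ahead of the robot, y to its left, z up, the work surface at z = 0. Lengths are in m, angles in degrees, forces in N, time in s.
With the tool pointing down it reaches from about 0.35 to 0.775 m from the base axis. Payload 7.3 kg.
Tool frame: the origin (TCP) lies midway between the tips of the shut fingers; the grasp point (between the pads) lies 19 mm behind it; z points along the fingers, y is the direction in which the jaws open and shut (so a half turn about z gives the same grasp; the last joint's range is limited). The gripper opens to 92 mm and grips with 3 to 60 N. Pads are 19 mm wide; open, the fingers measure 130 mm over their backs; the gripper's body (75 mm by 190 mm) begins 47 mm behind the grasp point.
Start: joints at [65.145, 19.595, 87.324, -0, 73.075, -8.365], TCP at [0.149, 0.503, 0.227] pointing down, gripper open.
Joint ranges: [-145.02, 145.02], [-44.19, 115.74], [2.07, 154.8], [-57.11, 237.11], [16.16, 152.29], [-177.93, 177.93]. Speed limits (degrees/s): [147.25, 147.25, 180, 180, 180, 180].

### API

Orientations are given as a 3x3 rotation matrix whose columns are the frame's x, y, z axes.
In Python, from workcell import get_state, read_camera, camera_model, hand_in gives the robot as it stands. The module is installed in compiled form; this text tells all that it offers.
- The arm moves only by the tool play_rows, never from a script. Its argument "motion" is text: rows parted by semicolons, each of 7 numbers parted by spaces: the shift along the tool's x, y, z in cm, then the turn, a rotation vector about the tool's x, y, z in rad, then the finger opening in cm, from 0 to 9.18. In form: tx ty tz ax ay az fingers; .... A call has 1 to 10 rows; each row shifts and turns the commanded pose from where the row before left it, along the tool's axes as they then stand; what a row does not reach is not made up. A row lasts 1/8 s, in which the tool goes at most 62.5 mm and 10.7 degrees, less where a joint would pass 70% of its speed; a pose out of reach is approached as far as the arm can. A call is refused whole if a number of a shift passes 6.25 or a number of a turn 0.188, either way. A call with a gripper value outside its range is refused whole. The fingers move at their own pace and stop on an object; the grip force is fixed at half the most. Time passes only in rows, so rows that do not move let the fingers close. It gives the time, the measured TCP pose, the force and the opening at its end, in the units of the state.
- get_state(): the state, without advancing time (a new reading comes with each control period).
- read_camera(name): name is "side" or "top" or "wrist"; returns the picture (384x512x3 uint8, red, green, blue); there is no depth.
- camera_model(name): a dict with "fx", "fy", "cx", "cy" (pixels), "distortion" ([k1, k2, p1, p2, k3] as OpenCV has them; the pictures are not rectified), "rvec" (rotation vector, rad) and "tvec" (3), from world to camera coordinates, as OpenCV has them. Camera axes: x right, y down, z forward; pixel columns grow to the right and rows downward; lengths in m; the calibration is good to about 2 mm. A picture is of the moment at which its call begins: read the wrist's pose just before it. camera_model takes no time and is no camera call; for the wrist camera it gives the pose at the moment of the call.
- hand_in(): hands the job in, once; it reports no verdict.
The state is a dict: "time_s": time; "q": joint angles; "dq": joint speeds; "effort": joint torques, N m; "ee_pos": TCP position; "tcp_rot": TCP orientation; "contact_force": force on the tool from outside, world axes, zero at the start; "ft_torque": the same for the moment, N m; "finger_gap": finger opening in m.
Only numpy, scipy, OpenCV 4.12 (cv2) and the standard library are available. Lean on these libraries where they do the work, as an engineer would, in place of code of your own. Each camera call takes 0.05 s, during which the arm holds its last target.

## Working session

There is one attempt and no reset: what is moved stays moved. The work goes in short steps, Python scripts to look and compute and a tool call to move; the robot and the scene stay as the last step left them, time stands still between calls to the robot, and variables do not carry over. Pictures are saved under pics/ and viewed, and the job is handed in when it is done.

Besides the shell and the picture viewer there is one more tool, called after "Emit:" by a JSON object that holds its "method" and its "body". play_rows: Moves the arm, as the interface text tells. Its arguments: {"type":"object","properties":{"motion":{"type":"string"}},"required":["motion"]}

```bash
mkdir -p pics; ls
python3 - <<'E'
from workcell import *
import cv2,numpy as np
print(get_state())
for n in ["side","top","wrist"]:
    m=camera_model(n); print(n,m)
    im=read_camera(n); cv2.imwrite(f"pics/{n}0.png",im[:,:,::-1])
E
```

```text
pics
{'time_s': 0.0, 'q': array([ 6.51455184e+01,  1.96349906e+01,  8.73781290e+01, -1.24825435e-03,
        7.30739363e+01, -8.36471700e+00]), 'dq': array([ 0.00945845,  0.00301251,  0.08269361, -0.04065409,  0.08468877,
       -0.02153705]), 'effort': array([-1.50034080e-03, -4.31252396e+01, -2.44221425e+01,  7.14628561e-02,
        5.61212772e-02, -1.30061912e-04]), 'ee_pos': array([0.14882412, 0.50303484, 0.22605258]), 'tcp_rot': array([[-9.58872199e-01,  2.83837491e-01, -6.19719478e-04],
       [ 2.83838097e-01,  9.58871217e-01, -1.38744094e-03],
       [ 2.00423413e-04, -1.50627855e-03, -9.99998845e-01]]), 'contact_force': array([ 0.38292288, -0.18360031,  0.88167191]), 'ft_torque': array([-0.01796775,  0.02535129,  0.02994415]), 'finger_gap': 0.09199710652583398}
side {'fx': 463.63304637004234, 'fy': 463.63304637004234, 'cx': 254.58284279143984, 'cy': 196.31310700882707, 'distortion': array([-0.15496878,  0.        ,  0.        ,  0.        ,  0.        ]), 'rvec': array([ 2.29167895, -0.5609306 ,  0.21463628]), 'tvec': array([-0.47586321,  0.26352303,  1.5630833 ])}
top {'fx': 357.2107445321187, 'fy': 357.2107445321187, 'cx': 254.21417318899216, 'cy': 191.35458430035578, 'distortion': array([-0.01104982,  0.        ,  0.        ,  0.        ,  0.        ]), 'rvec': array([ 2.21001121, -2.16812494,  0.07299335]), 'tvec': array([-0.01747619,  0.5358255 ,  1.03295906])}
wrist {'fx': 343.13049943328275, 'fy': 343.13049943328275, 'cx': 257.4327939054779, 'cy': 191.06932485392844, 'distortion': array([-0.05128815,  0.        ,  0.        ,  0.        ,  0.        ]), 'rvec': array([-2.32902154, -1.73910374, -0.2420567 ]), 'tvec': array([-0.52324193, -0.03440665,  0.39094353])}
```

View pics/side0.png

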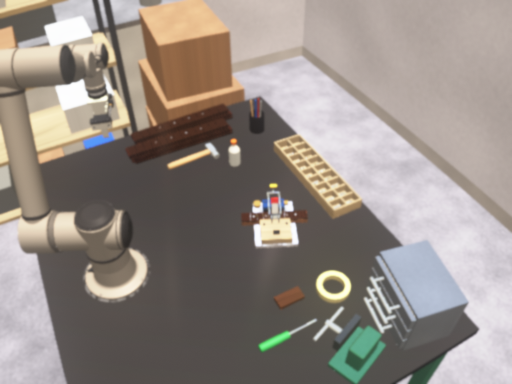

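View pics/top0.png

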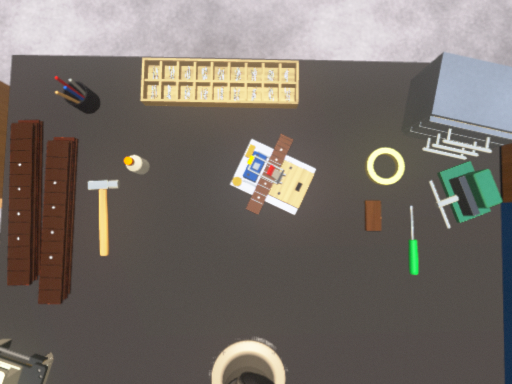

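View pics/wrist0.png

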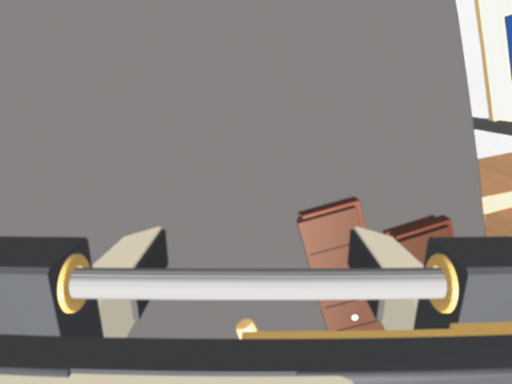

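The side view shows the cradle at about (275,220). The top view shows it at about (273,177), with the jaw (blue) to the upper left and the lever/fence to the right. I'll enlarge both.

Run:
```python
import cv2
a=cv2.imread("pics/top0.png")[125:225,215:330]; cv2.imwrite("pics/top0c.png",cv2.resize(a,None,fx=6,fy=6,interpolation=cv2.INTER_CUBIC)[:600,:800])
a=cv2.imread("pics/side0.png")[175:255,230:320]; cv2.imwrite("pics/side0c.png",cv2.resize(a,None,fx=7,fy=7,interpolation=cv2.INTER_CUBIC))
```

```text
(no output)
```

View pics/top0c.png

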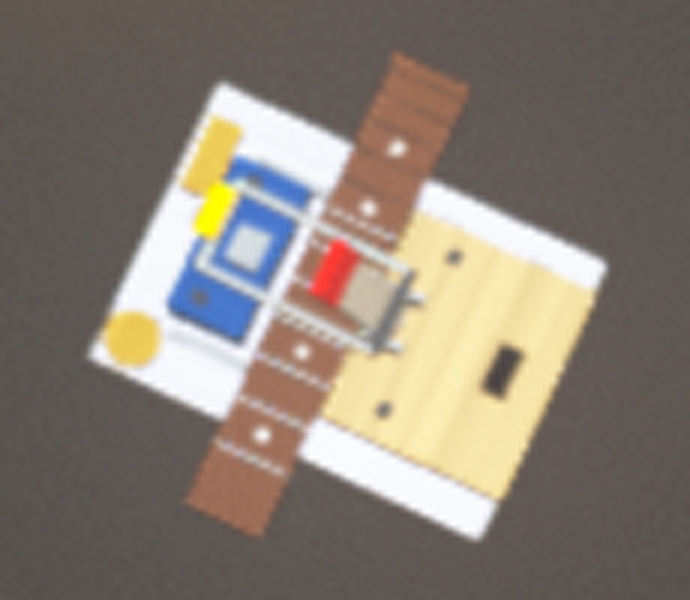

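View pics/side0c.png

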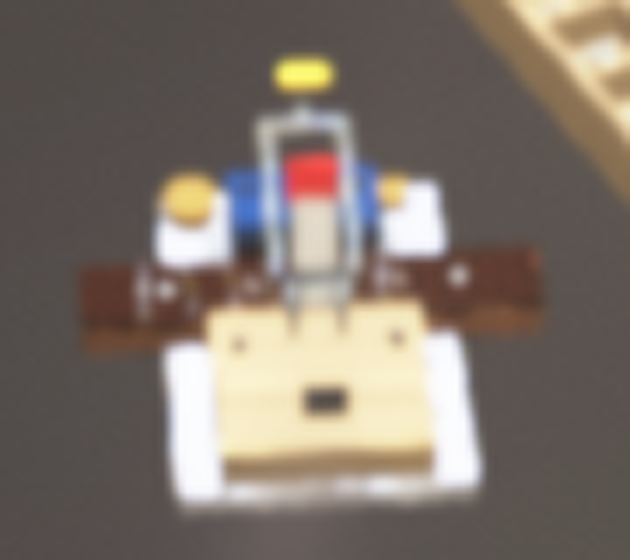

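```bash
cat > h.py <<'E'
import numpy as np,cv2
from scipy.optimize import least_squares
from scipy.spatial.transform import Rotation as R
def proj(P,m):
    return cv2.projectPoints(np.asarray(P,float).reshape(-1,1,3),m['rvec'],m['tvec'],np.array([[m['fx'],0,m['cx']],[0,m['fy'],m['cy']],[0,0,1]]),m['distortion'])[0].reshape(-1,2)
def fr(p): # x,y,yaw,z0
    c,s=np.cos(p[2]),np.sin(p[2]); return np.array([[c,-s,0],[s,c,0],[0,0,1]]),np.array([p[0],p[1],p[3]])
def world(p,P):
    Rm,t=fr(p); return np.asarray(P,float)@Rm.T+t
D=np.pi/180
def d(a): return np.array([np.cos(a),0,np.sin(a)])
def mech(lev,loop):
    piv=np.array([-.015,0,.06]); a=40*D+lev
    pin=piv+.018*d(a+25*D); tip=piv+.072*d(a); e=a-loop
    bar=pin+.09*d(e); grip=bar+.01*d(e)+.03*d(e+np.pi/2)
    return dict(piv=piv,pin=pin,tip=tip,bar=bar,grip=grip,e=e,a=a)
E
cat > fit1.py <<'E'
from h import *
from workcell import camera_model
T=camera_model('top');S=camera_model('side')
ft=lambda u:(np.array(u)+.5)/6-.5+np.array([215,125])
fs=lambda u:(np.array(u)+.5)/7-.5+np.array([230,175])
q=.001
st=[((-98,-55,45),(597,290)),((-98,55,45),(497,500)),((-4,-55,45),(412,210)),((-4,55,45),(325,418)),
((37,-120,40),(397,52)),((-3,-120,40),(468,88)),((37,120,40),(188,500)),((-3,120,40),(263,537)),
((85,-40,57),(240,157)),((85,40,57),(170,305)),((45,40,57),(245,342)),((45,-40,57),(320,190))]
ss=[((-98,-55,45),(432,460)),((-98,55,45),(224,460)),]
plate=[((1,-75),(222,83)),((1,75),(90,355)),((0,-75),(607,265)),((0,75),(480,540))]
def res(p,full=False):
    r=[]
    r.append(proj(world(p,np.array([a for a,_ in st])*q),T)-ft([b for _,b in st]))
    r.append(proj(world(p,np.array([a for a,_ in ss])*q),S)-fs([b for _,b in ss]))
    xm=p[6]
    r.append(proj(world(p,np.array([(xm+105*(2*a-1),y,15) for (a,y),_ in plate])*q),T)-ft([b for _,b in plate]))
    m=mech(p[4],p[5])
    r.append(proj(world(p,[m['grip']]),T)-ft([(215,210)]))
    r.append(proj(world(p,[m['grip']]),S)-fs([(304,75)]))
    Rb=m['bar']
    r.append(proj(world(p,[Rb+[0,-.02,0],Rb+[0,.02,0]]),T)-ft([(237,185),(203,262)]))
    r.append(proj(world(p,[Rb+[0,-.02,0],Rb+[0,.02,0]]),S)-fs([(348,120),(263,123)]))
    r.append(proj(world(p,[m['tip']-.009*d(m['a'])+.0035*d(m['a']+np.pi/2)]),T)-ft([(337,273)]))
    r.append(proj(world(p,[m['tip']-.009*d(m['a'])+.0035*d(m['a']+np.pi/2)]),S)-fs([(313,180)]))
    if full: return np.vstack(r)
    return np.vstack(r).ravel()
s=least_squares(res,[.55,0,1.2,.005,.5,.5,5],loss='soft_l1')
p=s.x;print(np.round(p,4),s.cost);print(np.round(res(p,True),1).tolist())
m=mech(p[4],p[5]);print({k:np.round(world(p,v),4) for k,v in m.items() if k not in 'ea'},np.degrees([m['a'],m['e'],p[2]]))
E
python3 fit1.py
```

```text
[ 5.7980e-01 -6.6400e-02  1.1491e+00  2.8000e-03  2.3850e-01  6.4930e-01
  5.5157e+00] 7.129094329750279
[[0.2, 0.2], [0.8, -0.1], [1.3, -0.4], [-0.4, -0.5], [0.3, 0.1], [1.0, -0.0], [-0.3, 0.4], [-0.1, 0.2], [-0.3, -0.7], [-0.6, -0.1], [-0.4, -0.2], [-0.9, -0.3], [0.7, -1.9], [-1.3, -0.3], [-0.0, -0.0], [0.2, 0.2], [0.1, -0.4], [-0.1, -0.2], [0.6, 0.2], [-0.5, 0.5], [0.5, -0.3], [-0.1, 0.1], [-1.4, 0.4], [-0.2, 0.5], [-0.6, -0.1], [-0.6, 1.0]]
{'piv': array([ 0.5737, -0.0801,  0.0628]), 'pin': array([ 0.5751, -0.0769,  0.0804]), 'tip': array([ 0.5911, -0.0412,  0.1208]), 'bar': array([0.6104, 0.0018, 0.1059]), 'grip': array([0.6109, 0.0028, 0.1375])} [53.66497882 16.46097265 65.84045144]
```

```bash
cat >> h.py <<'E'
def campose_tool():
    from workcell import camera_model,get_state
    m=camera_model('wrist');s=get_state();Rc=R.from_rotvec(m['rvec']).as_matrix();c=-Rc.T@m['tvec']
    return s['tcp_rot'].T@(c-s['ee_pos']), s['tcp_rot'].T@Rc.T
def tgt(p): # nominal tool rot: x=cradle x,y=-cradle y,z down
    Rm,_=fr(p); return Rm@np.diag([1,-1,-1.])
def rows(pos,rot,n):
    """equal-turn rows to target; prints per row"""
    from workcell import get_state
    s=get_state(); P,Q=s['ee_pos'],s['tcp_rot']
    rv=R.from_matrix(Q.T@rot).as_rotvec()
    st=R.from_rotvec(rv/n).as_matrix(); d_=(np.array(pos)-P)/n
    for i in range(n):
        print(np.round(Q.T@d_*100,2),np.round(rv/n,3)); Q=Q@st
    print('total in tool frame cm',np.round(s['tcp_rot'].T@(np.array(pos)-P)*100,2))
P0=[.5798,-.0664,1.1491,.0028,.2385,.6493]
E
python3 - <<'E'
from h import *
c,Rt=campose_tool();print(c,Rt)
p=P0
T=tgt(p)
# want camera over cradle (30,0), 0.27 height-ish
look=world(p,[.03,0,.08]); ax=T@Rt[:,2]; print(ax)
for dist in(.2,.25):
    tcp=look-ax*dist-T@c; print(tcp, np.linalg.norm(tcp[:2]))
E
```

```text
[ 0.07442055 -0.00077118 -0.15807332] [[-5.43886035e-04 -9.61176574e-01 -2.75933502e-01]
 [ 9.99999641e-01 -3.43652197e-04 -7.74010395e-04]
 [ 6.49135506e-04 -2.75933824e-01  9.61176416e-01]]
[-0.1136482  -0.2514438  -0.96117642]
[ 0.58505154 -0.05695602  0.11696197] 0.5878173969964209
[ 0.59073395 -0.04438383  0.16502079] 0.5923989567367713
```

Run:
```python
from h import *
p=P0
t=world(p,[.02,0,.235]);print(t);rows(t,tgt(p),10)
```

```text
[ 0.58798618 -0.04815208  0.2378    ]
[-5.78 -4.04 -0.11] [-0.    0.    0.17]
[-6.38 -3.   -0.11] [-0.    0.    0.17]
[-6.79 -1.88 -0.11] [-0.    0.    0.17]
[-7.01 -0.7  -0.11] [-0.    0.    0.17]
[-7.03  0.5  -0.12] [-0.    0.    0.17]
[-6.84  1.69 -0.12] [-0.    0.    0.17]
[-6.46  2.83 -0.12] [-0.    0.    0.17]
[-5.88  3.88 -0.12] [-0.    0.    0.17]
[-5.14  4.82 -0.12] [-0.    0.    0.17]
[-4.25  5.62 -0.12] [-0.    0.    0.17]
total in tool frame cm [-57.75 -40.4   -1.12]
```

Emit:
{"method": "play_rows", "body": {"motion": "-2.9 -2 -0.3 0 0 0.17 9.18; -3.2 -1.5 -0.3 0 0 0.17 9.18; -3.4 -0.9 -0.3 0 0 0.17 9.18; -3.5 -0.3 0 0 0 0.17 9.18; -3.5 0.2 0 0 0 0.17 9.18; -3.4 0.8 0 0 0 0.17 9.18; -3.2 1.4 0 0 0 0.17 9.18; -2.9 1.9 0 0 0 0.17 9.18; -2.6 2.4 0 0 0 0.17 9.18; -2.1 2.8 0 0 0 0.17 9.18"}}

```text
time_s: 1.4
ee_pos: [0.3686, 0.2284, 0.2356]
tcp_rot: [[0.41, 0.912, -0.0], [0.912, -0.41, -0.0], [-0.0, -0.0, -1.0]]
contact_force: [0.7, 1.1, -0.3]
finger_gap: 0.0917
```

Run:
```python
from h import *
p=P0
t=world(p,[.02,0,.235]);print(t);rows(t,tgt(p),9)
```

```text
[ 0.58798618 -0.04815208  0.2378    ]
[-1.8   3.48 -0.03] [-0.  0. -0.]
[-1.8   3.48 -0.03] [-0.  0. -0.]
[-1.8   3.48 -0.03] [-0.  0. -0.]
[-1.8   3.48 -0.03] [-0.  0. -0.]
[-1.8   3.48 -0.02] [-0.  0. -0.]
[-1.8   3.48 -0.02] [-0.  0. -0.]
[-1.81  3.48 -0.02] [-0.  0. -0.]
[-1.81  3.48 -0.02] [-0.  0. -0.]
[-1.81  3.48 -0.02] [-0.  0. -0.]
total in tool frame cm [-16.23  31.35  -0.23]
```

Emit:
{"method": "play_rows", "body": {"motion": "-1.8 3.5 0 0 0 0 9.18; -1.8 3.5 0 0 0 0 9.18; -1.8 3.5 0 0 0 0 9.18; -1.8 3.5 0 0 0 0 9.18; -1.8 3.5 0 0 0 0 9.18; -1.8 3.5 0 0 0 0 9.18; -1.8 3.5 0 0 0 0 9.18; -1.8 3.5 0 0 0 0 9.18; -1.8 3.4 -0.2 0 0 0 9.18; 0 0 0 0 0 0 9.18"}}

```text
time_s: 2.65
ee_pos: [0.5904, -0.0479, 0.2367]
tcp_rot: [[0.407, 0.913, -0.001], [0.913, -0.407, -0.0], [-0.0, -0.001, -1.0]]
contact_force: [-0.6, -0.2, 0.7]
finger_gap: 0.0919
```

```bash
cat > snap.py <<'E'
import sys,json,cv2,numpy as np
from workcell import *
n=sys.argv[1]
m=camera_model('wrist');s=get_state();im=read_camera('wrist')
cv2.imwrite(f'pics/{n}.png',im[:,:,::-1]); cv2.imwrite(f'pics/{n}b.png',cv2.resize(im[:,:,::-1],(800,600),interpolation=cv2.INTER_CUBIC))
json.dump({k:np.asarray(v).tolist() for k,v in m.items()},open(f'pics/{n}.json','w'))
print(s['time_s'],s['ee_pos'],s['contact_force'])
E
python3 snap.py w1
```

```text
2.65 [ 0.59043682 -0.04787155  0.23674162] [-0.61733822 -0.16041923  0.71047454]
```

View pics/w1b.png

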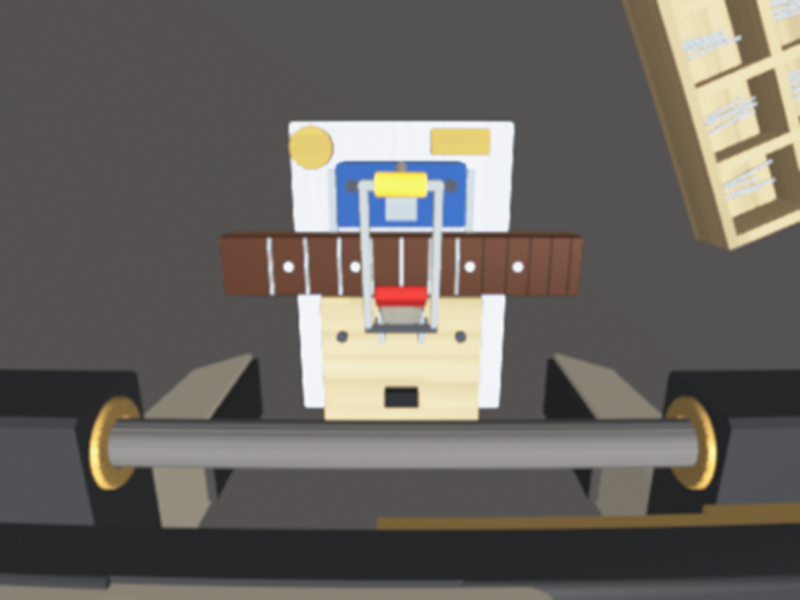

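Wrist view 1: grip at about (401,184), lever tip at (401,296), jaw corners at (337,162)–(466,228), plate top corners at (290,122) and (513,122). Next, a second view, nearer and above the grip.

Emit:
{"method": "play_rows", "body": {"motion": "1.3 0 0.8 0 0 0 9.18; 1.3 0 0.8 0 0 0 9.18; 1.3 0 0.8 0 0 0 9.18; 1.3 0 0.8 0 0 0 9.18; 0 0 0 0 0 0 9.18"}}

```text
time_s: 3.32
ee_pos: [0.6105, 0.0031, 0.2047]
tcp_rot: [[0.403, 0.915, -0.002], [0.915, -0.403, 0.0], [-0.0, -0.002, -1.0]]
contact_force: [0.0, -1.4, 0.3]
finger_gap: 0.0918
```

```bash
python3 snap.py w2
```

```text
3.325 [0.6105448  0.00313086 0.20466798] [ 0.03846167 -1.39521566  0.3396998 ]
```

View pics/w2b.png

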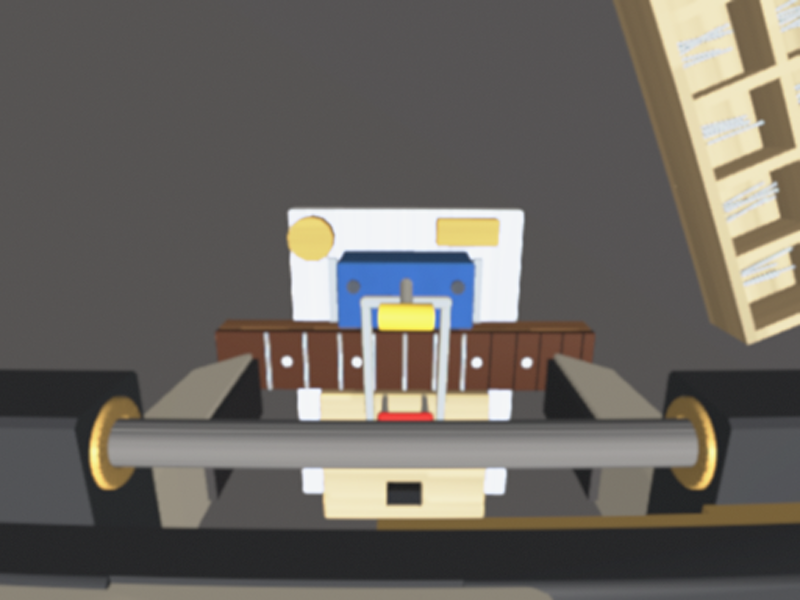

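Run:
```python
import cv2
a=cv2.imread("pics/w1.png")[70:280,135:380]; cv2.imwrite("pics/w1c.png",cv2.resize(a[:185],None,fx=3.2,fy=3.2,interpolation=cv2.INTER_CUBIC))
a=cv2.imread("pics/w2.png")[125:275,135:385]; cv2.imwrite("pics/w2c.png",cv2.resize(a,None,fx=3.2,fy=3.2,interpolation=cv2.INTER_CUBIC))
```

```text
(no output)
```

View pics/w1c.png

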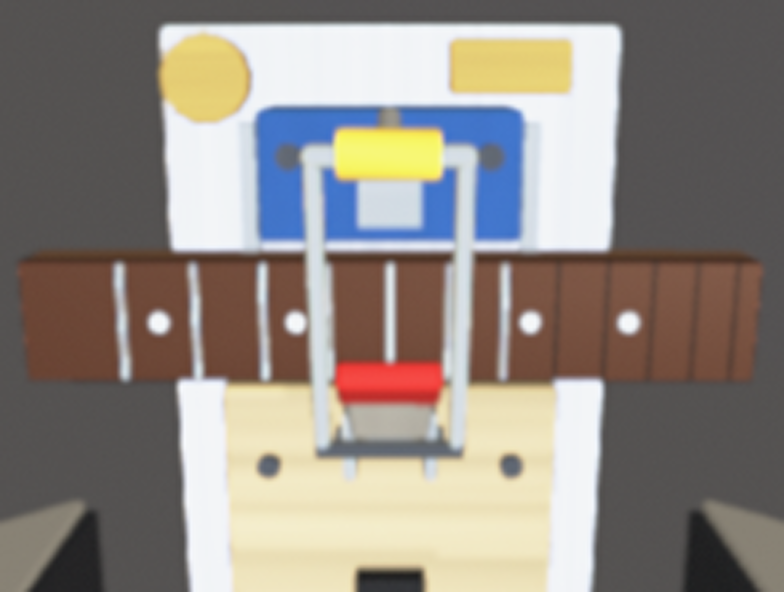

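View pics/w2c.png

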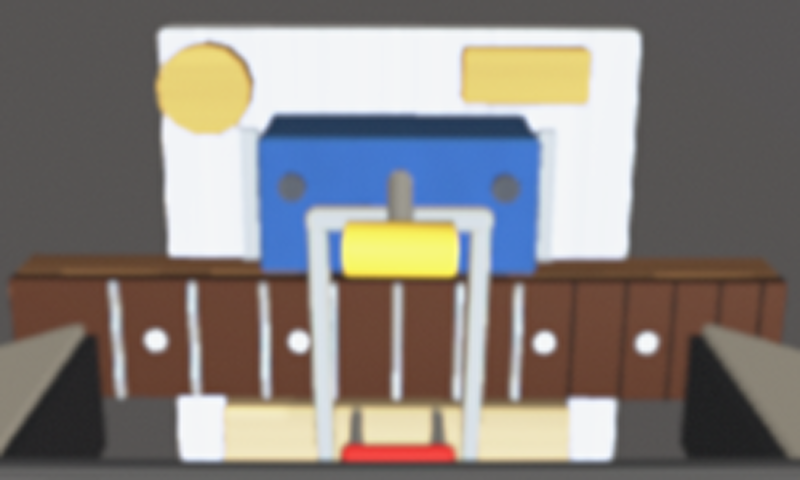

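```bash
cat > fit2.py <<'E'
from h import *
import json
W1=json.load(open('pics/w1.json'));W2=json.load(open('pics/w2.json'))
for W in(W1,W2):
    for k in('rvec','tvec','distortion'):W[k]=np.array(W[k])
f1=lambda u:(np.array(u)+.5)/3.2-.5+np.array([135,70])
f2=lambda u:(np.array(u)+.5)/3.2-.5+np.array([135,125])
X='X'
o1=[((X,75,15),(160,25)),((X,-75,15),(620,25)),((85,40,57),(257,108)),((85,-40,57),(523,108)),((45,40,57),(257,240)),((45,-40,57),(523,240)),
((37,120,40),(17,262)),((37,-120,40),(762,262)),((-3,120,40),(28,380)),((-3,-120,40),(750,380)),((-4,55,45),(225,383)),((-4,-55,45),(555,383))]
o2=[((X,75,15),(158,28)),((X,-75,15),(641,28)),((85,40,57),(260,137)),((85,-40,57),(540,137)),((45,40,57),(262,272)),((45,-40,57),(535,272)),
((37,120,40),(10,278)),((37,-120,40),(786,278)),((-4,55,45),(224,403)),((-4,-55,45),(569,403))]
def res(p,full=False):
    r=[]
    for o,W,f in((o1,W1,f1),(o2,W2,f2)):
        P=np.array([[p[6] if c=='X' else c for c in a] for a,_ in o],float)/1e3
        r.append(proj(world(p,P),W)-f([b for _,b in o]))
    m=mech(p[4],p[5]);y=np.array([0,.02,0]);a=m['a'];A=m['tip']-.0035*d(a+np.pi/2);B=m['tip']-.018*d(a)+.0035*d(a+np.pi/2)
    r.append(proj(world(p,[m['grip'],m['bar']+y,m['bar']-y,A,B]),W1)-f1([(389,154),(312,156),(466,156),(389,363),(390,403)]))
    r.append(proj(world(p,[m['grip'],m['bar']+y,m['bar']-y,A]),W2)-f2([(400,250),(317,217),(483,217),(399,445)]))
    r=np.vstack(r)
    return r if full else r.ravel()
s=least_squares(res,P0+[110],loss='soft_l1');p=s.x
if __name__=='__main__':
    print(np.round(p,4),s.cost);print(np.round(res(p,True),1).tolist())
    m=mech(p[4],p[5]);print({k:np.round(world(p,v),4) for k,v in m.items() if k not in 'ea'},np.degrees([m['a'],m['e'],p[2]]))
    # free triangulation of grip
    g=least_squares(lambda x:np.r_[(proj(x,W1)-f1([(389,154)])).ravel(),(proj(x,W2)-f2([(400,250)])).ravel()],m['grip']+[.5,0,0]).x;print('grip tri',g)
E
python3 fit2.py
```

```text
[ 5.811000e-01 -6.670000e-02  1.151700e+00  4.400000e-03  3.554000e-01
  8.078000e-01  1.102655e+02] 8.187135583042078
[[0.3, 0.0], [-0.2, -0.2], [-0.8, -0.1], [0.7, -0.3], [0.6, 0.7], [-0.6, 0.6], [0.7, -0.6], [-0.2, -0.9], [0.8, -0.3], [0.2, -0.5], [-0.8, 0.9], [1.0, 0.8], [0.1, -0.2], [-0.4, 0.3], [-1.2, -0.5], [0.5, -0.2], [-0.4, -0.6], [0.3, -0.2], [-0.0, -0.8], [0.1, 0.1], [-0.5, 0.6], [1.1, 1.1], [-0.2, 0.7], [0.1, 0.2], [-0.0, 0.2], [0.0, 0.1], [-0.2, 0.9], [-0.1, -0.7], [0.3, 0.0], [-0.7, 0.2], [-0.2, -0.9]]
{'piv': array([ 0.575 , -0.0804,  0.0644]), 'pin': array([ 0.5755, -0.0791,  0.0823]), 'tip': array([ 0.5894, -0.0479,  0.127 ]), 'bar': array([6.111e-01, 6.000e-04, 1.042e-01]), 'grip': array([0.612 , 0.0028, 0.1357])} [60.36377555 14.07989911 65.98853182]
grip tri [0.61242143 0.00348905 0.13958792]
```

Emit:
{"method": "play_rows", "body": {"motion": "0.1 0.15 1 0 0 0 9.18; 0 0 1.5 0 0 0 7; 0 0 1.5 0 0 0 6; 0 0 1.5 0 0 0 6; 0 0 1.5 0 0 0 6; 0 0 1.1 0 0 0 6; 0 0 0 0 0 0 6"}}

```text
time_s: 4.25
ee_pos: [0.612, 0.0021, 0.1236]
tcp_rot: [[0.405, 0.914, -0.002], [0.914, -0.405, 0.0], [-0.0, -0.002, -1.0]]
contact_force: [-0.0, -0.0, 0.4]
finger_gap: 0.06
```

```bash
python3 snap.py w3
python3 - <<'E'
import cv2
from workcell import *
im=read_camera('side')[:,:,::-1]
cv2.imwrite('pics/s3.png',cv2.resize(im[140:260,200:360],(800,600),interpolation=cv2.INTER_CUBIC))
E
```

```text
4.25 [0.61196136 0.00212697 0.12360869] [-0.00057005 -0.03494791  0.35588946]
```

View pics/w3b.png

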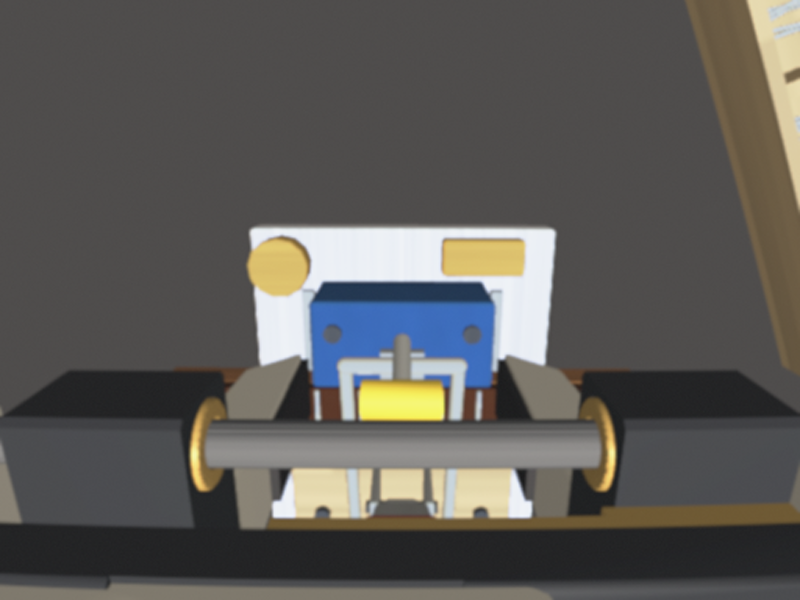

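View pics/s3.png

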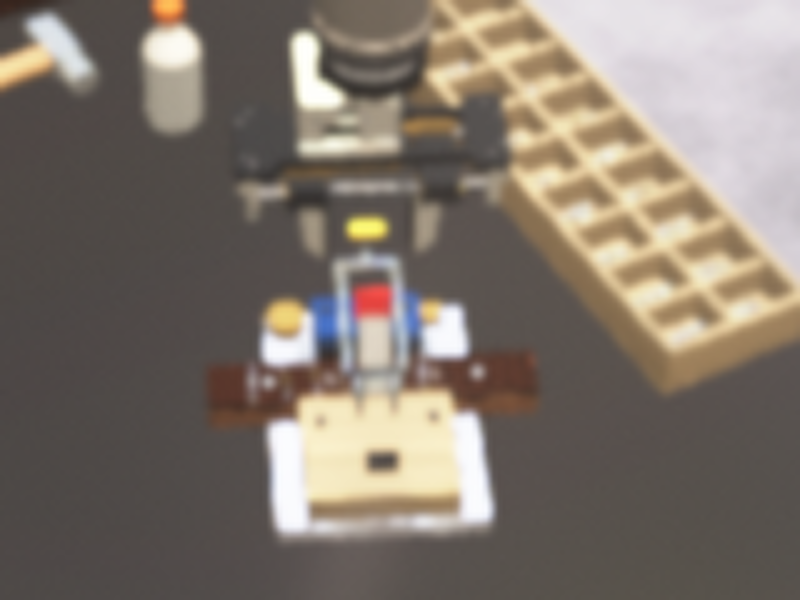

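Wrist view 3: the yellow roller (401,400) sits midway between the fingers (305 and 500). The side view shows the fingers straddling it. Closing.

Emit:
{"method": "play_rows", "body": {"motion": "0 0 0 0 0 0 4; 0 0 0 0 0 0 3; 0 0 0 0 0 0 2.6; 0 0 0 0 0 0 2.2; 0 0 0 0 0 0 2; 0 0 0 0 0 0 2"}}

```text
time_s: 5.1
ee_pos: [0.6121, 0.0024, 0.1246]
tcp_rot: [[0.405, 0.914, -0.001], [0.914, -0.405, 0.001], [0.0, -0.001, -1.0]]
contact_force: [-2.0, 2.0, 0.0]
finger_gap: 0.0231
```

```bash
python3 snap.py w4
python3 - <<'E'
from workcell import *
print(camera_model('side')['rvec'])
import cv2
im=read_camera('side')[:,:,::-1]
cv2.imwrite('pics/s4.png',cv2.resize(im[140:260,200:360],(800,600),interpolation=cv2.INTER_CUBIC))
E
```

```text
5.1 [0.61205561 0.00239333 0.12459131] [-2.02539878  1.95360625  0.03008432]
[ 2.29167895 -0.5609306   0.21463628]
```

View pics/w4b.png

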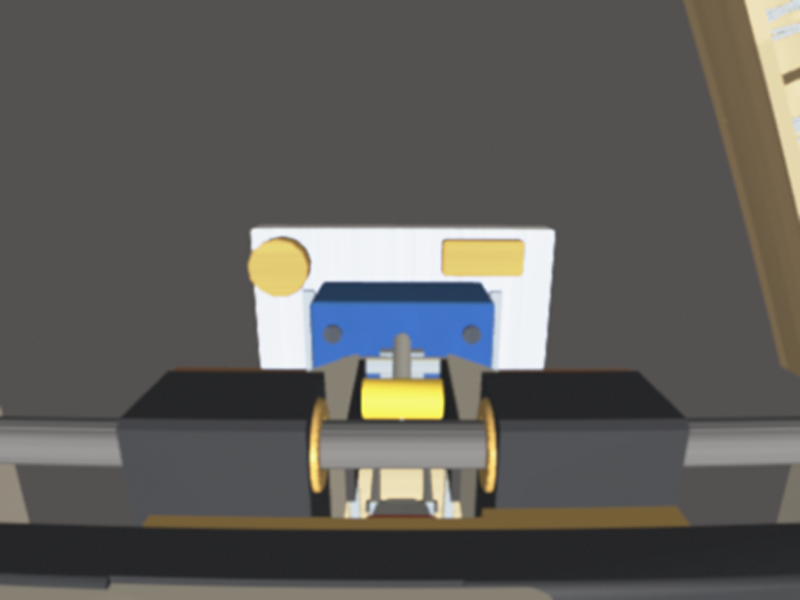

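View pics/s4.png

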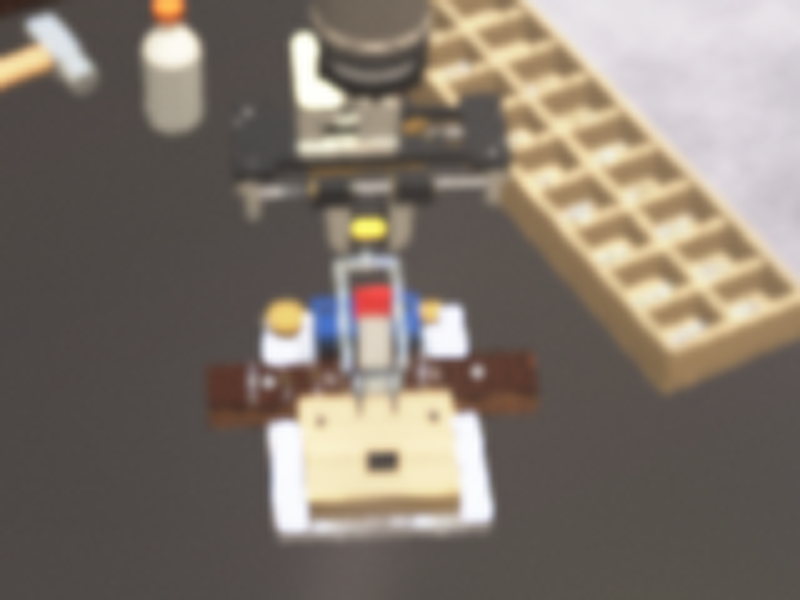

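```bash
cat > path.py <<'E'
from h import *
from scipy.optimize import brentq
def ik(bx,bz):
    b=np.array([bx,0,bz])/1e3
    def f(l):
        m=mech(l,0);return np.linalg.norm(b-m['pin'])-.09
    l=brentq(f,-.2,1.6);m=mech(l,0);v=b-m['pin'];e=np.arctan2(v[2],v[0]);return l,40*D+l-e
if __name__=='__main__':
    prev=None
    p=[.5808,-.0666,1.1508,.004]
    for bx,bz in [(74.5,100),(77,95),(77,90),(77,85),(77,80),(77,75),(77,72),(77,69),(77,66),(77,63),(77,61),(75,60.3),(72,60),(69,60),(66,60),(65,60)]:
        l,o=ik(bx,bz);m=mech(l,o);g=m['grip']*1e3
        print((bx,bz),'lev %.3f loop %.3f e %.1f'%(l,o,np.degrees(m['e'])),'grip',np.round(g,1),'step', None if prev is None else np.round(g-prev,1),'world',np.round(world(p,m['grip']),4));prev=g
E
python3 path.py
```

```text
(74.5, 100) lev 0.310 loop 0.760 e 14.2 grip [ 76.8   0.  131.5] step None world [0.6121 0.0035 0.1355]
(77, 95) lev 0.230 loop 0.733 e 11.1 grip [ 81.    0.  126.4] step [ 4.2  0.  -5.2] world [0.6138 0.0074 0.1304]
(77, 90) lev 0.278 loop 0.840 e 7.8 grip [ 82.8   0.  121.1] step [ 1.8  0.  -5.3] world [0.6146 0.009  0.1251]
(77, 85) lev 0.309 loop 0.928 e 4.6 grip [ 84.6   0.  115.7] step [ 1.8  0.  -5.4] world [0.6153 0.0106 0.1197]
(77, 80) lev 0.324 loop 0.998 e 1.3 grip [ 86.3   0.  110.2] step [ 1.7  0.  -5.5] world [0.616  0.0122 0.1142]
(77, 75) lev 0.322 loop 1.053 e -1.8 grip [ 88.    0.  104.7] step [ 1.7  0.  -5.6] world [0.6167 0.0137 0.1087]
(77, 72) lev 0.314 loop 1.078 e -3.7 grip [ 88.9   0.  101.3] step [ 1.   0.  -3.4] world [0.6171 0.0146 0.1053]
(77, 69) lev 0.301 loop 1.097 e -5.6 grip [89.9  0.  97.9] step [ 1.   0.  -3.4] world [0.6175 0.0155 0.1019]
(77, 66) lev 0.282 loop 1.111 e -7.5 grip [90.8  0.  94.4] step [ 0.9  0.  -3.4] world [0.6178 0.0163 0.0984]
(77, 63) lev 0.257 loop 1.119 e -9.4 grip [91.8  0.  91. ] step [ 0.9  0.  -3.5] world [0.6182 0.0172 0.095 ]
(77, 61) lev 0.238 loop 1.122 e -10.7 grip [92.4  0.  88.6] step [ 0.6  0.  -2.3] world [0.6185 0.0177 0.0926]
(75, 60.3) lev 0.339 loop 1.235 e -11.3 grip [90.7  0.  87.8] step [-1.7  0.  -0.9] world [0.6178 0.0162 0.0918]
(72, 60) lev 0.502 loop 1.402 e -11.5 grip [87.8  0.  87.4] step [-2.9  0.  -0.4] world [0.6166 0.0136 0.0914]
(69, 60) lev 0.677 loop 1.570 e -11.2 grip [84.6  0.  87.5] step [-3.1  0.   0.1] world [0.6153 0.0107 0.0915]
(66, 60) lev 0.866 loop 1.747 e -10.5 grip [81.3  0.  87.7] step [-3.3  0.   0.2] world [0.6139 0.0076 0.0917]
(65, 60) lev 0.934 loop 1.809 e -10.1 grip [80.1  0.  87.8] step [-1.2  0.   0.1] world [0.6135 0.0066 0.0918]
```

Emit:
{"method": "play_rows", "body": {"motion": "0.2 0 0.2 0 0 0 2; 0.2 0 0.25 0 0 0 2; 0.1 0 0.25 0 0 0 2; 0.1 0 0.25 0 0 0 2; 0.1 0 0.25 0 0 0 2; 0.1 0 0.25 0 0 0 2; 0.1 0 0.25 0 0 0 2; 0.1 0 0.25 0 0 0 2; 0 0 0 0 0 0 2"}}

```text
time_s: 6.32
ee_pos: [0.6164, 0.0115, 0.1049]
tcp_rot: [[0.405, 0.914, -0.0], [0.914, -0.405, 0.0], [0.0, -0.001, -1.0]]
contact_force: [-4.5, 2.1, 1.1]
finger_gap: 0.0233
```

```bash
python3 snap.py w5
python3 - <<'E'
from workcell import *
import cv2
im=read_camera('side')[:,:,::-1]
cv2.imwrite('pics/s5.png',cv2.resize(im[160:250,220:340],(800,600),interpolation=cv2.INTER_CUBIC))
E
```

```text
6.325 [0.6163791  0.01154082 0.10494689] [-4.4843421   2.13764123  1.10396697]
```

View pics/w5b.png

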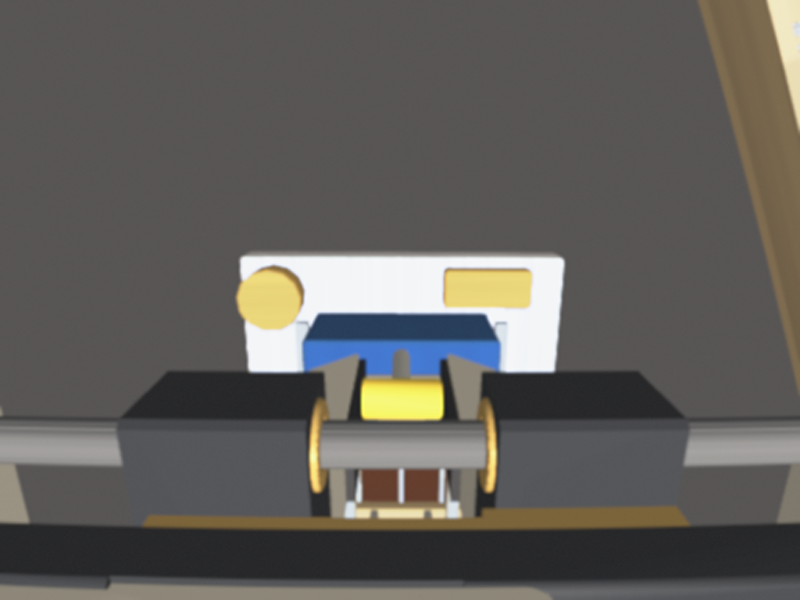

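View pics/s5.png

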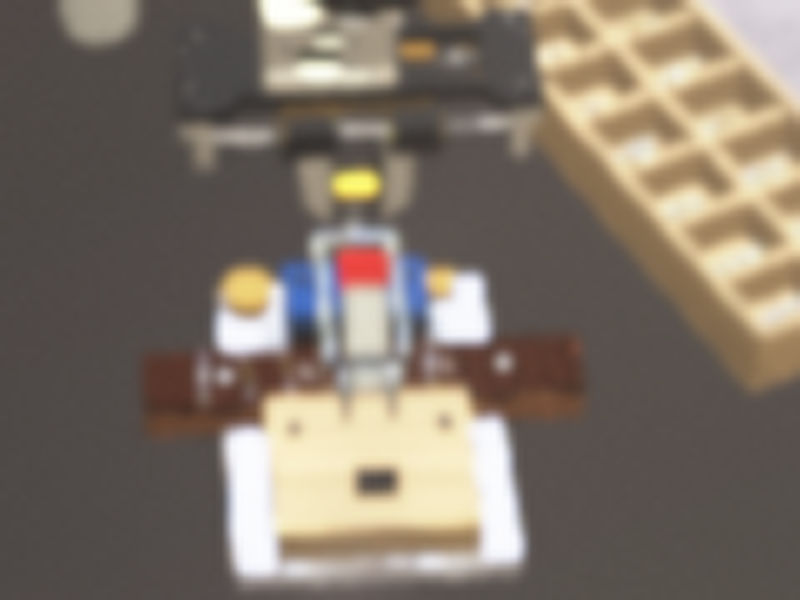

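Emit:
{"method": "play_rows", "body": {"motion": "0.1 -0.05 0.3 0 0 0 2; 0.1 -0.05 0.3 0 0 0 2; 0.1 0 0.3 0 0 0 2; 0.1 0 0.3 0 0 0 2; 0.1 0 0.3 0 0 0 2; 0 0 0 0 0 0 2"}}

```text
time_s: 7.18
ee_pos: [0.618, 0.0161, 0.09]
tcp_rot: [[0.405, 0.914, 0.001], [0.914, -0.405, -0.0], [0.0, 0.001, -1.0]]
contact_force: [-0.6, 0.8, 1.5]
finger_gap: 0.0234
```

```bash
python3 snap.py w6
python3 - <<'E'
from workcell import *
import cv2
im=read_camera('side')[:,:,::-1]
cv2.imwrite('pics/s6.png',cv2.resize(im[160:250,220:340],(800,600),interpolation=cv2.INTER_CUBIC))
E
```

```text
7.175 [0.61798028 0.01611062 0.09000012] [-0.57731627  0.7940066   1.5481053 ]
```

View pics/w6b.png

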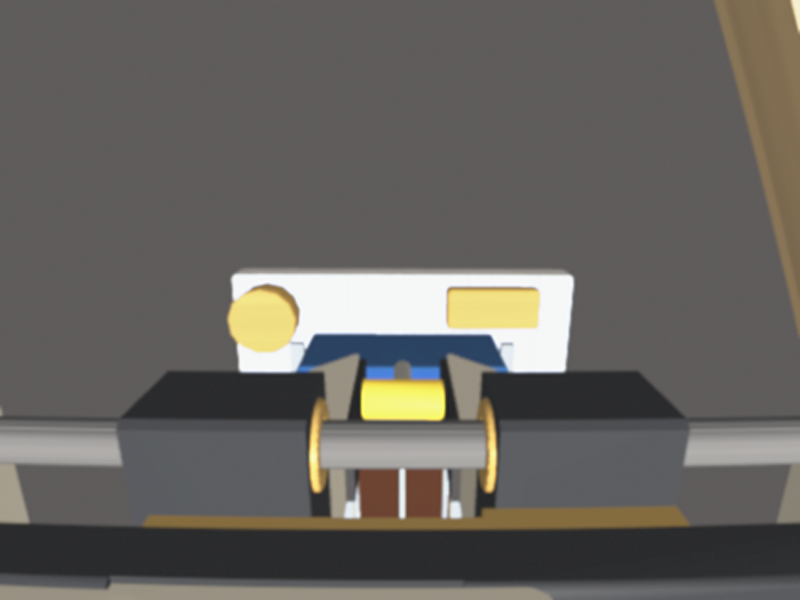

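View pics/s6.png

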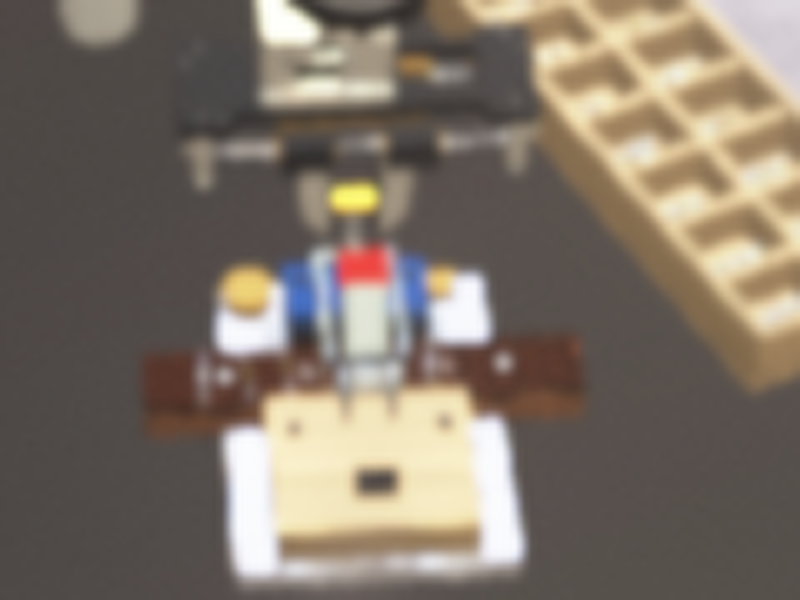

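Emit:
{"method": "play_rows", "body": {"motion": "0.1 0 0.25 0 0 0 2; 0 0 0.2 0 0 0 2; 0 0 0.2 0 0 0 2; 0 0 0 0 0 0 2"}}

```text
time_s: 7.78
ee_pos: [0.6184, 0.0174, 0.0837]
tcp_rot: [[0.405, 0.914, 0.001], [0.914, -0.405, 0.001], [0.001, 0.001, -1.0]]
contact_force: [1.0, 2.8, 1.3]
finger_gap: 0.0234
```

Emit:
{"method": "play_rows", "body": {"motion": "0 0 0.1 0 0 0 2; 0 0 0.1 0 0 0 2; 0 0 0 0 0 0 2"}}

```text
time_s: 8.15
ee_pos: [0.6184, 0.0175, 0.0818]
tcp_rot: [[0.405, 0.914, 0.001], [0.914, -0.405, 0.001], [0.001, 0.001, -1.0]]
contact_force: [2.3, 4.7, 1.6]
finger_gap: 0.0231
```

Emit:
{"method": "play_rows", "body": {"motion": "0 0 0.1 0 0 0 2; 0 0 0 0 0 0 2"}}

```text
time_s: 8.4
ee_pos: [0.6185, 0.0175, 0.0814]
tcp_rot: [[0.405, 0.914, 0.001], [0.914, -0.405, 0.001], [0.001, 0.001, -1.0]]
contact_force: [0.7, 4.4, 5.3]
finger_gap: 0.0234
```

Emit:
{"method": "play_rows", "body": {"motion": "0 0 0.1 0 0 0 2; 0 0 0 0 0 0 2"}}

```text
time_s: 8.65
ee_pos: [0.6186, 0.0175, 0.0813]
tcp_rot: [[0.405, 0.914, 0.002], [0.914, -0.405, 0.0], [0.001, 0.002, -1.0]]
contact_force: [-1.5, 4.4, 10.8]
finger_gap: 0.0231
```

```bash
python3 snap.py w7
python3 - <<'E'
from workcell import *
import cv2
im=read_camera('side')[:,:,::-1]
cv2.imwrite('pics/s7r.png',im)
cv2.imwrite('pics/s7.png',cv2.resize(im[185:240,245:320],(800,587),interpolation=cv2.INTER_CUBIC))
E
```

```text
8.65 [0.61855343 0.01750618 0.08128695] [-1.48100002  4.41313936 10.82227176]
```

View pics/w7b.png

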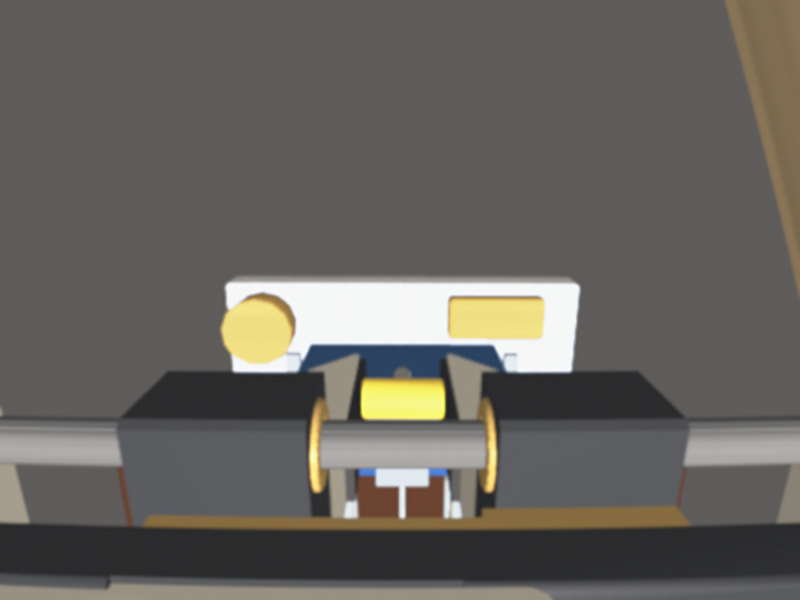

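View pics/s7.png

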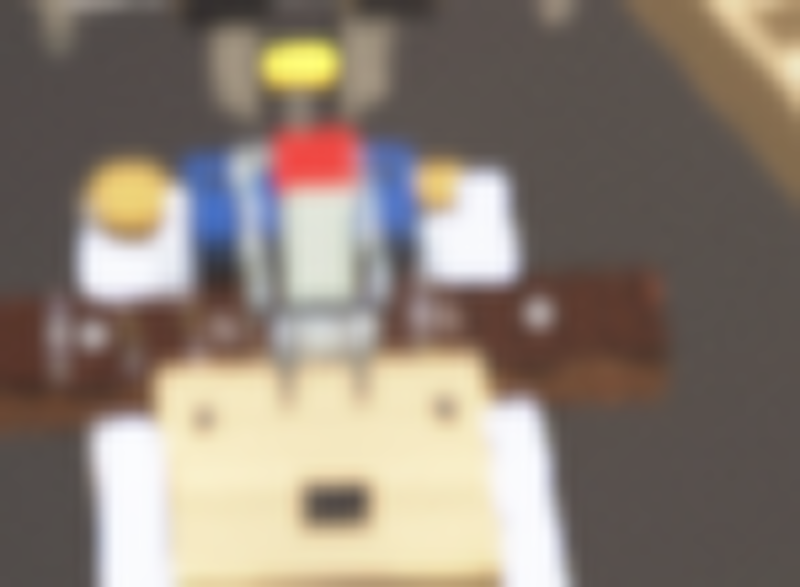

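Run:
```python
from h import *
import json
W=json.load(open('pics/w7.json'))
for k in('rvec','tvec','distortion'):W[k]=np.array(W[k])
p=[.5808,-.0666,1.1510,.004]
l,o=ik=__import__('path').ik(77,60);m=mech(l,o)
P=[[.062,.009,.072],[.062,-.009,.072],[.068,.009,.072],m['grip'],[.085,.04,.057],[.085,-.04,.057],[.11,.075,.015],[.11,-.075,.015]]
print(np.round((proj(world(p,P),W)+.5)*1.5625,0).tolist())
from workcell import get_state
s=get_state();Rm,t=fr(p);print('TCP cradle',(s['ee_pos']-t)@Rm,m['grip'])
```

```text
[[376.0, 456.0], [428.0, 456.0], [376.0, 441.0], [402.0, 396.0], [292.0, 377.0], [512.0, 378.0], [226.0, 282.0], [578.0, 283.0]]
TCP cradle [ 0.09218361 -0.0002081   0.07727732] [0.09267588 0.         0.08746392]
```

Emit:
{"method": "play_rows", "body": {"motion": "0 0 -0.1 0 0 0 2; -0.2 0 0.03 0 0 0 2; -0.25 0 0 0 0 0 2; -0.25 0 0 0 0 0 2; 0 0 0 0 0 0 2"}}

```text
time_s: 9.38
ee_pos: [0.6161, 0.0119, 0.0813]
tcp_rot: [[0.405, 0.914, 0.003], [0.914, -0.405, 0.002], [0.003, 0.002, -1.0]]
contact_force: [2.1, 7.6, 6.0]
finger_gap: 0.0233
```

Emit:
{"method": "play_rows", "body": {"motion": "-0.2 0 0 0 0 0 2; -0.2 0 -0.02 0 0 0 2; 0 0 0 0 0 0 2"}}

```text
time_s: 9.75
ee_pos: [0.6144, 0.0081, 0.0815]
tcp_rot: [[0.405, 0.914, 0.002], [0.914, -0.405, 0.002], [0.002, 0.002, -1.0]]
contact_force: [1.4, 7.8, 6.6]
finger_gap: 0.0234
```

Emit:
{"method": "play_rows", "body": {"motion": "-0.15 0 -0.02 0 0 0 2; 0 0 0 0 0 0 2"}}

```text
time_s: 10.0
ee_pos: [0.6137, 0.0067, 0.0816]
tcp_rot: [[0.405, 0.914, 0.002], [0.914, -0.405, 0.002], [0.002, 0.001, -1.0]]
contact_force: [2.4, 7.1, 5.6]
finger_gap: 0.0235
```

Emit:
{"method": "play_rows", "body": {"motion": "-0.1 0 0 0 0 0 2; 0 0 0 0 0 0 2"}}

```text
time_s: 10.25
ee_pos: [0.6134, 0.0059, 0.0816]
tcp_rot: [[0.405, 0.914, 0.002], [0.914, -0.405, 0.002], [0.003, 0.002, -1.0]]
contact_force: [1.8, 8.3, 6.3]
finger_gap: 0.0231
```

Emit:
{"method": "play_rows", "body": {"motion": "-0.1 0 0 0 0 0 2; 0 0 0 0 0 0 2"}}

```text
time_s: 10.5
ee_pos: [0.6131, 0.0052, 0.0817]
tcp_rot: [[0.405, 0.914, 0.003], [0.914, -0.405, 0.002], [0.003, 0.002, -1.0]]
contact_force: [2.8, 9.4, 6.2]
finger_gap: 0.0233
```

```bash
python3 snap.py w8
python3 - <<'E'
from workcell import *
import cv2
im=read_camera('side')[:,:,::-1]
cv2.imwrite('pics/s8.png',cv2.resize(im[185:240,245:320],(800,587),interpolation=cv2.INTER_CUBIC))
E
```

```text
10.5 [0.61308383 0.00520266 0.0816869 ] [2.82132383 9.39321495 6.17356576]
```

View pics/w8b.png

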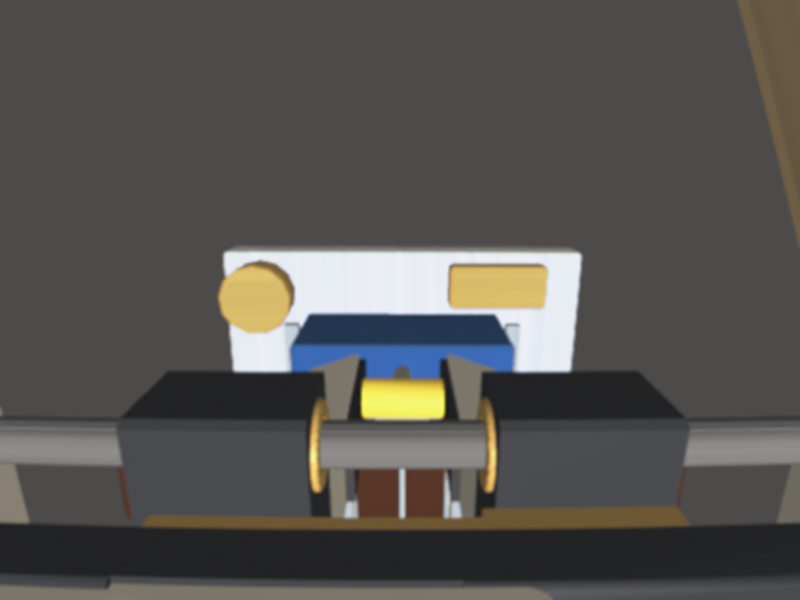

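View pics/s8.png

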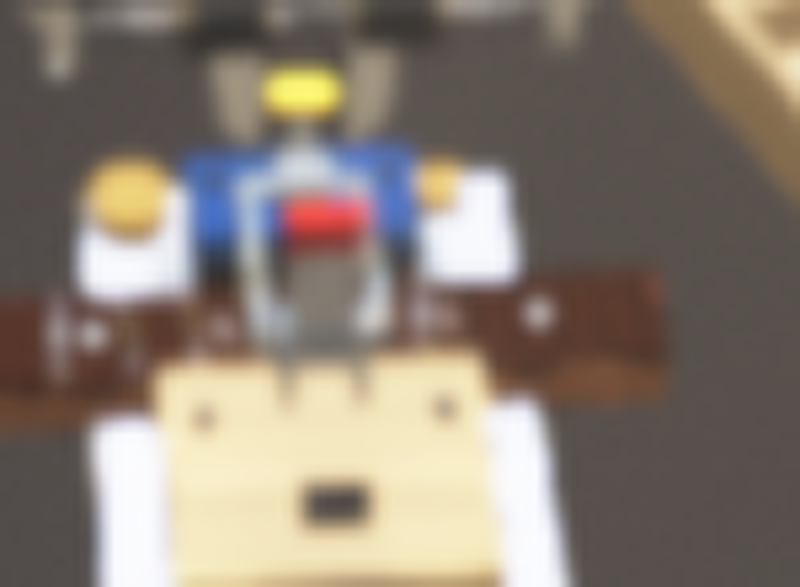

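Emit:
{"method": "play_rows", "body": {"motion": "-0.1 0 -0.02 0 0 0 2; 0 0 0 0 0 0 2"}}

```text
time_s: 10.85
ee_pos: [0.6129, 0.0048, 0.0818]
tcp_rot: [[0.405, 0.914, 0.003], [0.914, -0.405, 0.003], [0.004, 0.002, -1.0]]
contact_force: [2.6, 10.8, 6.2]
finger_gap: 0.0236
```

Emit:
{"method": "play_rows", "body": {"motion": "-0.1 0 -0.02 0 0 0 2; 0 0 0 0 0 0 2"}}

```text
time_s: 11.1
ee_pos: [0.6126, 0.0041, 0.0818]
tcp_rot: [[0.405, 0.914, 0.003], [0.914, -0.405, 0.003], [0.004, 0.002, -1.0]]
contact_force: [3.8, 11.5, 5.6]
finger_gap: 0.023
```

Emit:
{"method": "play_rows", "body": {"motion": "0.1 0 0 0 0 0 2; 0 0 -0.03 0 0 0 2.4; 0 0 0 0 0 0 3; 0 0 0 0 0 0 4; 0 0 0 0 0 0 5; 0 0 0 0 0 0 5.5; 0 0 -0.5 0 0 0 6; 0 0 -1.5 0 0 0 6"}}

```text
time_s: 12.1
ee_pos: [0.6113, 0.0029, 0.1016]
tcp_rot: [[0.405, 0.914, -0.001], [0.914, -0.405, 0.0], [-0.0, -0.001, -1.0]]
contact_force: [0.2, 0.4, 0.0]
finger_gap: 0.0596
```

Emit:
{"method": "play_rows", "body": {"motion": "0 0 -2.5 0 0 0 6; -1 0 -3 0 0 0 6; -2 0 -3 0 0 0 5; -3 0 -2 0 0 0 3;  -2.5 0 0 0 0 0 2; 0 0 0 0 0 0 0"}}

```text
time_s: 12.85
ee_pos: [0.5771, -0.0761, 0.208]
tcp_rot: [[0.407, 0.913, 0.002], [0.913, -0.407, -0.001], [0.0, 0.002, -1.0]]
contact_force: [0.7, -0.1, 0.1]
finger_gap: 0.0249
```

```bash
python3 snap.py w9
python3 - <<'E'
from workcell import *
import cv2
im=read_camera('side')[:,:,::-1]
cv2.imwrite('pics/s9.png',cv2.resize(im[185:240,245:320],(800,587),interpolation=cv2.INTER_CUBIC))
E
```

```text
12.85 [ 0.57712879 -0.07610405  0.20802832] [ 0.6916712  -0.08982947  0.14351116]
```

View pics/w9b.png

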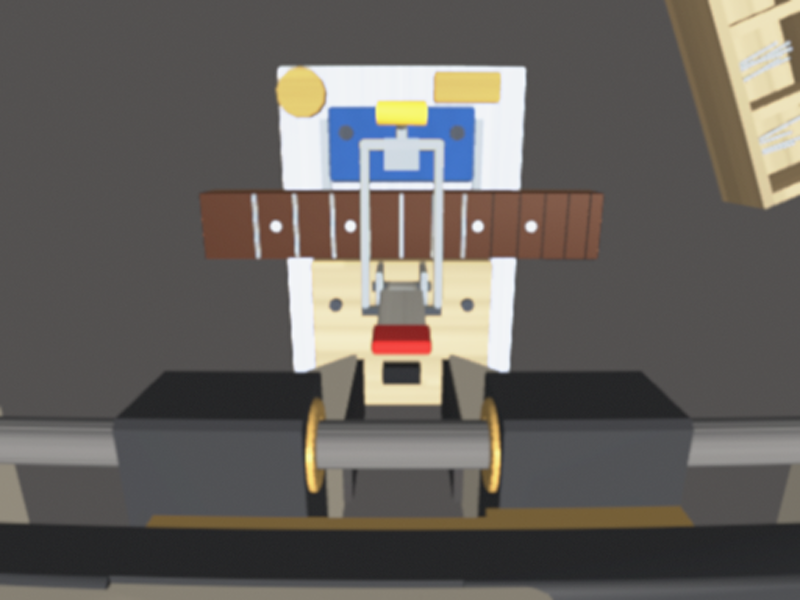

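View pics/s9.png

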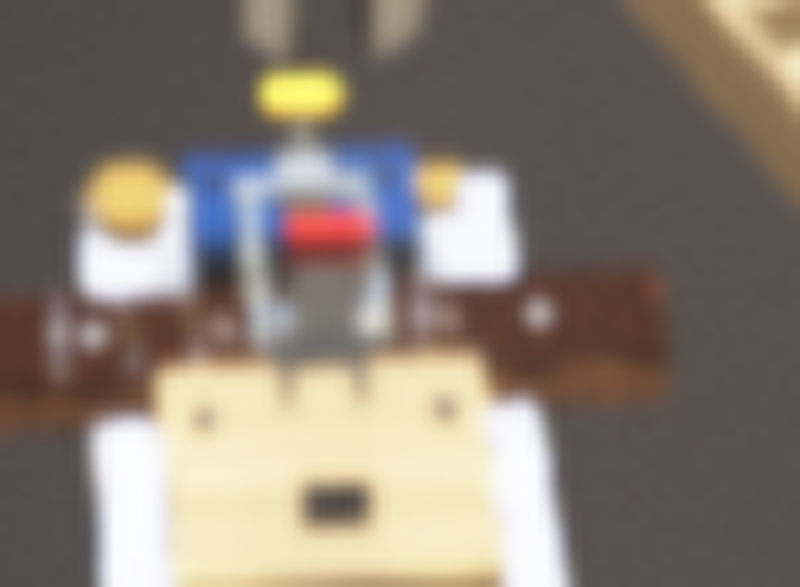

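Run:
```python
import cv2
a=cv2.imread("pics/w9.png")[55:130,205:305]; cv2.imwrite("pics/w9c.png",cv2.resize(a,None,fx=8,fy=8,interpolation=cv2.INTER_CUBIC))
from h import *
import json
from path import ik
W=json.load(open('pics/w9.json'))
for k in('rvec','tvec','distortion'):W[k]=np.array(W[k])
p=[.5808,-.0666,1.1510,.004]
for bx,bz in((65,60),(64,60),(63,60),(65,75.5)):
    l,o=ik(bx,bz);m=mech(l,o);a=m['a'];y=np.array([0,.02,0])
    Q=[m['grip'],m['bar']+y,m['bar']-y,m['tip'],m['tip']-.018*d(a)-.0035*d(a+np.pi/2)]
    print(bx,bz,l,np.round((proj(world(p,Q),W)+.5)*1.5625,0).tolist())
print(np.round((proj(world(p,[[.062,.009,.072],[.068,.009,.072],[.085,.04,.057],[.045,.04,.057]]),W)+.5)*1.5625,0).tolist())
```

```text
65 60 0.9344556604323502 [[401.0, 110.0], [365.0, 143.0], [438.0, 143.0], [401.0, 334.0], [401.0, 313.0]]
64 60 1.0064519539980292 [[401.0, 113.0], [365.0, 145.0], [438.0, 145.0], [401.0, 345.0], [401.0, 321.0]]
63 60 1.0830424171198516 [[401.0, 116.0], [365.0, 147.0], [438.0, 147.0], [401.0, 355.0], [401.0, 328.0]]
65 75.5 1.0252581026449932 [[401.0, 120.0], [363.0, 143.0], [440.0, 143.0], [401.0, 347.0], [401.0, 323.0]]
[[384.0, 149.0], [384.0, 137.0], [327.0, 105.0], [330.0, 180.0]]
```

View pics/w9c.png

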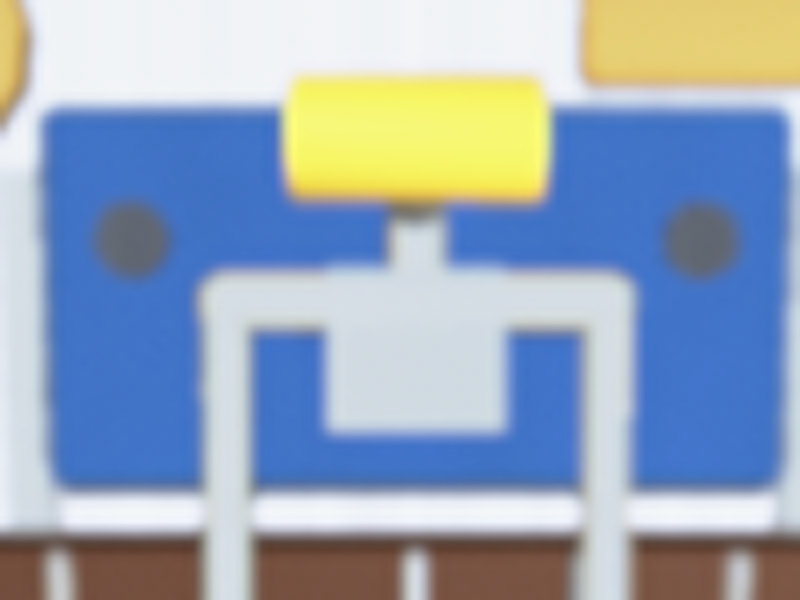

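Crop: the bar (row ~300, columns 200–635) passes under the keeper block, with the lip overlapping it. Bar and grip match the seated model pose (64–65, 60), so it is hooked. The lever is now about upright, and I'll plan the lever arc next.

Run:
```python
from h import *
from workcell import get_state
p=[.5808,-.0666,1.1510,.004]
s=get_state();Rm,t=fr(p);c=(s['ee_pos']-t)@Rm*1e3;print('TCP cradle mm',c,s['finger_gap'])
prev=c
for a in [85,95,100,105,110,115,120,125,130,135,140,145,150,155,160,165,170,175,178]:
    r=58
    C=np.array([-15,0,60])+r*d(a*D)+3.5*d(a*D-np.pi/2)+np.array([9.5,0,0])
    print(a,np.round(C,1),'tool step cm',np.round((C-prev)*[.1,0,-.1],2));prev=C
```

```text
TCP cradle mm [ -8.57486087  -0.25963877 203.18716614] 0.01659713742186286
85 [  3.    0.  117.5] tool step cm [1.16 0.   8.57]
95 [ -7.1   0.  118.1] tool step cm [-1.01  0.   -0.06]
100 [-12.1   0.  117.7] tool step cm [-0.51  0.    0.04]
105 [-17.1   0.  116.9] tool step cm [-0.5   0.    0.08]
110 [-22.    0.  115.7] tool step cm [-0.49  0.    0.12]
115 [-26.8   0.  114. ] tool step cm [-0.48  0.    0.17]
120 [-31.5   0.  112. ] tool step cm [-0.46  0.    0.21]
125 [-35.9   0.  109.5] tool step cm [-0.44  0.    0.25]
130 [-40.1   0.  106.7] tool step cm [-0.42  0.    0.28]
135 [-44.    0.  103.5] tool step cm [-0.39  0.    0.32]
140 [-47.7   0.  100. ] tool step cm [-0.36  0.    0.35]
145 [-51.    0.   96.1] tool step cm [-0.33  0.    0.38]
150 [-54.   0.  92.] tool step cm [-0.3   0.    0.41]
155 [-56.6   0.   87.7] tool step cm [-0.26  0.    0.43]
160 [-58.8   0.   83.1] tool step cm [-0.22  0.    0.46]
165 [-60.6   0.   78.4] tool step cm [-0.18  0.    0.47]
170 [-62.    0.   73.5] tool step cm [-0.14  0.    0.49]
175 [-63.    0.   68.5] tool step cm [-0.1  0.   0.5]
178 [-63.3   0.   65.5] tool step cm [-0.04  0.    0.3 ]
```

Emit:
{"method": "play_rows", "body": {"motion": "1 0 0 0 0 0 0; 0.6 0 0.5 0 0 0 0; 0 0 2 0 0 0 0; 0 0 2 0 0 0 0; 0 0 2 0 0 0 0; 0 0 1.5 0 0 0 0; 0 0 0.5 0 0 0 0; 0 0 0 0 0 0 0"}}

```text
time_s: 13.95
ee_pos: [0.5839, -0.06, 0.1215]
tcp_rot: [[0.405, 0.914, -0.0], [0.914, -0.405, 0.0], [0.0, -0.0, -1.0]]
contact_force: [-1.0, 0.4, -0.0]
finger_gap: 0.0005
```

```bash
cat > loc.py <<'E'
from h import *
from workcell import get_state
p=[.5808,-.0666,1.1510,.004]
s=get_state();Rm,t=fr(p);print(s['time_s'],'TCP cradle mm',(s['ee_pos']-t)@Rm*1e3,'F cradle',s['contact_force']@Rm,s['finger_gap'])
E
python3 loc.py
python3 - <<'E'
from workcell import *
import cv2
im=read_camera('side')[:,:,::-1]
cv2.imwrite('pics/s10.png',cv2.resize(im[175:240,240:325],(800,612),interpolation=cv2.INTER_CUBIC)[:600])
E
```

```text
13.95 TCP cradle mm [  7.31533244  -0.17840176 117.45361161] F cradle [-0.07382143  1.03545895 -0.01614581] 0.00048372778606692584
```

View pics/s10.png

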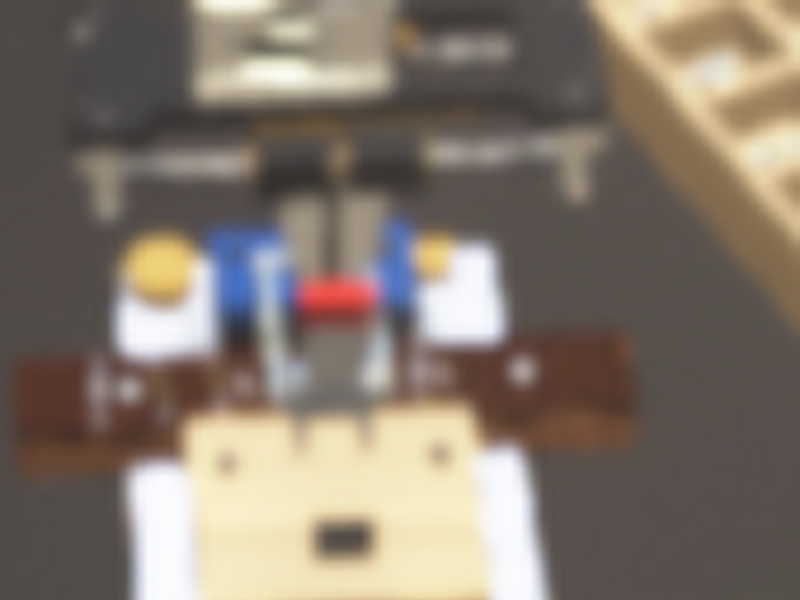

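Emit:
{"method": "play_rows", "body": {"motion": "-0.5 0 0 0 0 0 0; -0.5 0 0 0 0 0 0; -0.4 0 0 0 0 0 0; -0.3 0 0 0 0 0 0; -0.3 0 0.03 0 0 0 0; 0 0 0 0 0 0 0"}}

```text
time_s: 14.75
ee_pos: [0.5758, -0.0784, 0.1212]
tcp_rot: [[0.405, 0.914, 0.0], [0.914, -0.405, 0.0], [0.0, 0.0, -1.0]]
contact_force: [1.9, 2.9, 1.2]
finger_gap: 0.0006
```

```bash
python3 loc.py
```

```text
14.75 TCP cradle mm [-12.81936496  -0.25363016 117.20914236] F cradle [ 3.43738008 -0.5807246   1.18805171] 0.0006280668201001573
```

Emit:
{"method": "play_rows", "body": {"motion": "-0.25 0 0.03 0 0 0 0; -0.25 0 0.05 0 0 0 0; -0.25 0 0.06 0 0 0 0; -0.25 0 0.06 0 0 0 0; -0.24 0 0.08 0 0 0 0; -0.24 0 0.09 0 0 0 0; -0.23 0 0.1 0 0 0 0; -0.23 0 0.11 0 0 0 0; 0 0 0 0 0 0 0"}}

```text
time_s: 15.88
ee_pos: [0.5677, -0.0963, 0.1153]
tcp_rot: [[0.405, 0.914, -0.0], [0.914, -0.405, 0.0], [0.0, -0.0, -1.0]]
contact_force: [1.5, 4.0, -0.1]
finger_gap: 0.0004
```

```bash
python3 loc.py
```

```text
15.875 TCP cradle mm [-3.24257091e+01 -1.01771056e-01  1.11319930e+02] F cradle [ 4.23654392  0.25343219 -0.12031164] 0.0003793901756508198
```

Emit:
{"method": "play_rows", "body": {"motion": "-0.22 0 0.12 0 0 0 0; -0.22 0 0.13 0 0 0 0; -0.21 0 0.14 0 0 0 0; -0.21 0 0.14 0 0 0 0; -0.2 0 0.16 0 0 0 0; -0.19 0 0.16 0 0 0 0; -0.18 0 0.18 0 0 0 0; -0.18 0 0.18 0 0 0 0; -0.17 0 0.19 0 0 0 0; -0.16 0 0.19 0 0 0 0"}}

```text
time_s: 17.12
ee_pos: [0.5599, -0.1142, 0.0994]
tcp_rot: [[0.405, 0.914, -0.0], [0.914, -0.405, -0.0], [-0.0, -0.0, -1.0]]
contact_force: [2.0, 3.0, 1.4]
finger_gap: 0.0007
```

```bash
python3 loc.py;  python3 - <<'E'
from workcell import *
import cv2
im=read_camera('side')[:,:,::-1]
cv2.imwrite('pics/s11.png',cv2.resize(im[175:240,240:325],(800,612),interpolation=cv2.INTER_CUBIC)[:600])
E
```

```text
17.125 TCP cradle mm [-52.00689864  -0.32077432  95.36704599] F cradle [ 3.55340722 -0.64300382  1.41315815] 0.0007079946600434696
```

View pics/s11.png

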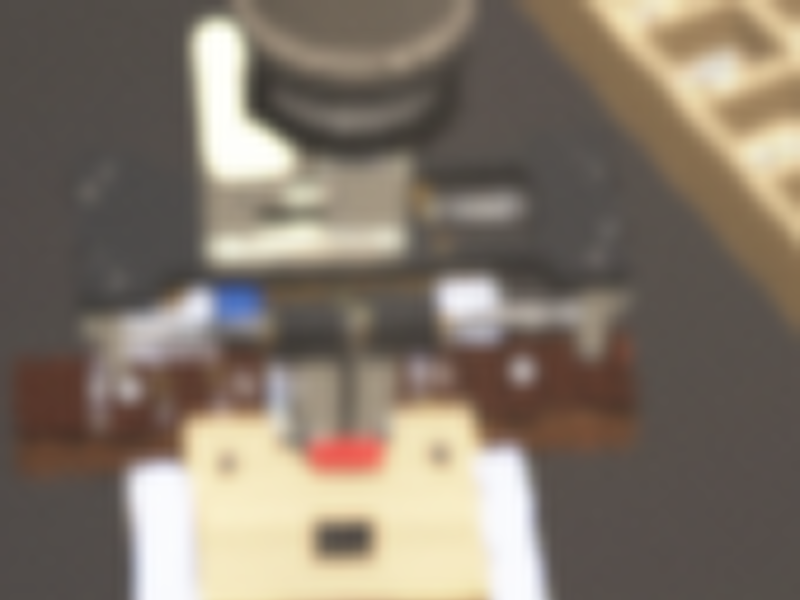

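Emit:
{"method": "play_rows", "body": {"motion": "-0.15 0 0.2 0 0 0 0; -0.15 0 0.21 0 0 0 0; -0.13 0 0.21 0 0 0 0; -0.13 0 0.22 0 0 0 0; -0.11 0 0.23 0 0 0 0; -0.11 0 0.23 0 0 0 0; -0.09 0 0.23 0 0 0 0; -0.09 0 0.24 0 0 0 0"}}

```text
time_s: 18.18
ee_pos: [0.556, -0.1228, 0.0816]
tcp_rot: [[0.405, 0.914, -0.0], [0.914, -0.405, 0.0], [-0.0, -0.0, -1.0]]
contact_force: [0.2, 0.5, -0.3]
finger_gap: 0.0003
```

```bash
python3 loc.py
```

```text
18.175 TCP cradle mm [-61.46491677  -0.27400191  77.58114145] F cradle [ 0.56537326  0.00565574 -0.34809407] 0.0003197156232718995
```

Emit:
{"method": "play_rows", "body": {"motion": "-0.4 0 0.2 0 0 0 0; -0.4 0 0.3 0 0 0 0; -0.2 0 0.3 0 0 0 0; 0 0 0.2 0 0 0 0; 0 0 0.1 0 0 0 0; 0 0 0 0 0 0 0"}}

```text
time_s: 18.92
ee_pos: [0.5521, -0.1318, 0.0708]
tcp_rot: [[0.405, 0.914, 0.0], [0.914, -0.405, 0.0], [0.0, 0.0, -1.0]]
contact_force: [0.2, -0.8, -0.2]
finger_gap: 0.0005
```

Emit:
{"method": "play_rows", "body": {"motion": "0 0 0.1 0 0 0 0; 0 0 0 0 0 0 0"}}

```text
time_s: 19.18
ee_pos: [0.5523, -0.1318, 0.0707]
tcp_rot: [[0.405, 0.914, 0.001], [0.914, -0.405, -0.0], [0.0, 0.001, -1.0]]
contact_force: [-2.1, 0.4, 5.9]
finger_gap: 0.0006
```

```bash
python3 loc.py
```

```text
19.175 TCP cradle mm [-71.1858247   -0.51107454  66.65597502] F cradle [-0.51197291  2.02619273  5.90453098] 0.0005723487280983242
```

Emit:
{"method": "play_rows", "body": {"motion": "0 0 0.08 0 0 0 0; 0 0 0 0 0 0 0"}}

```text
time_s: 19.42
ee_pos: [0.5523, -0.1318, 0.0706]
tcp_rot: [[0.405, 0.914, 0.001], [0.914, -0.405, -0.0], [0.0, 0.001, -1.0]]
contact_force: [-3.3, 0.9, 10.3]
finger_gap: 0.0002
```

```bash
python3 loc.py
```

```text
19.425 TCP cradle mm [-71.18084904  -0.56577604  66.5730098 ] F cradle [-0.52412278  3.40554612 10.25499339] 0.00024821143909561157
```

Emit:
{"method": "play_rows", "body": {"motion": "0 0 0.06 0 0 0 0; 0 0 0.05 0 0 0 0; 0 0 0 0 0 0 0"}}

```text
time_s: 19.8
ee_pos: [0.5524, -0.1319, 0.0705]
tcp_rot: [[0.405, 0.914, 0.002], [0.914, -0.405, -0.001], [0.0, 0.002, -1.0]]
contact_force: [-6.1, 3.0, 19.4]
finger_gap: 0.0006
```

Emit:
{"method": "play_rows", "body": {"motion": "0 0 0.01 0 0 0 0; 0 0 0 0 0 0 0; 0 0 0 0 0 0 0"}}

```text
time_s: 20.18
ee_pos: [0.5524, -0.1319, 0.0704]
tcp_rot: [[0.405, 0.914, 0.002], [0.914, -0.405, -0.001], [0.0, 0.002, -1.0]]
contact_force: [-7.2, 2.4, 19.7]
finger_gap: 0.0002
```

Emit:
{"method": "play_rows", "body": {"motion": "0 0 0 0 0 0 0; 0 0 0 0 0 0 0; 0 0 0 0 0 0 0"}}

```text
time_s: 20.55
ee_pos: [0.5524, -0.1319, 0.0705]
tcp_rot: [[0.405, 0.914, 0.002], [0.914, -0.405, -0.001], [0.0, 0.002, -1.0]]
contact_force: [-6.4, 2.1, 20.0]
finger_gap: 0.0007
```

```bash
python3 loc.py
```

```text
20.55 TCP cradle mm [-71.17864245  -0.64869685  66.46853127] F cradle [-0.65979932  6.72943498 20.02063092] 0.0006614380951726507
```

Emit:
{"method": "play_rows", "body": {"motion": "0 0 -0.1 0 0 0 0; 0 0 -0.2 0 0 0 0; 0 0 -0.5 0 0 0 0; 0 0 -1.5 0 0 0 0; 0 0 -3 0 0 0 0; 0 0 -4 0 0 0 0; 0 0 -4 0 0 0 0; 0 0 0 0 0 0 0"}}

```text
time_s: 21.55
ee_pos: [0.5539, -0.1325, 0.2051]
tcp_rot: [[0.405, 0.914, 0.008], [0.914, -0.405, -0.003], [0.0, 0.008, -1.0]]
contact_force: [-0.0, 1.4, -0.2]
finger_gap: 0.0006
```

```bash
python3 loc.py; python3 snap.py w12
python3 - <<'E'
from workcell import *
import cv2
im=read_camera('side')[:,:,::-1]
cv2.imwrite('pics/s12.png',cv2.resize(im[175:240,240:325],(800,612),interpolation=cv2.INTER_CUBIC)[:600])
E
```

```text
21.55 TCP cradle mm [-71.17773118  -2.27767027 201.11581182] F cradle [ 1.22571822  0.58701181 -0.19455786] 0.0005766231433175121
21.55 [ 0.55386968 -0.13252583  0.20511581] [-0.03647127  1.35854255 -0.19455786]
```

View pics/w12b.png

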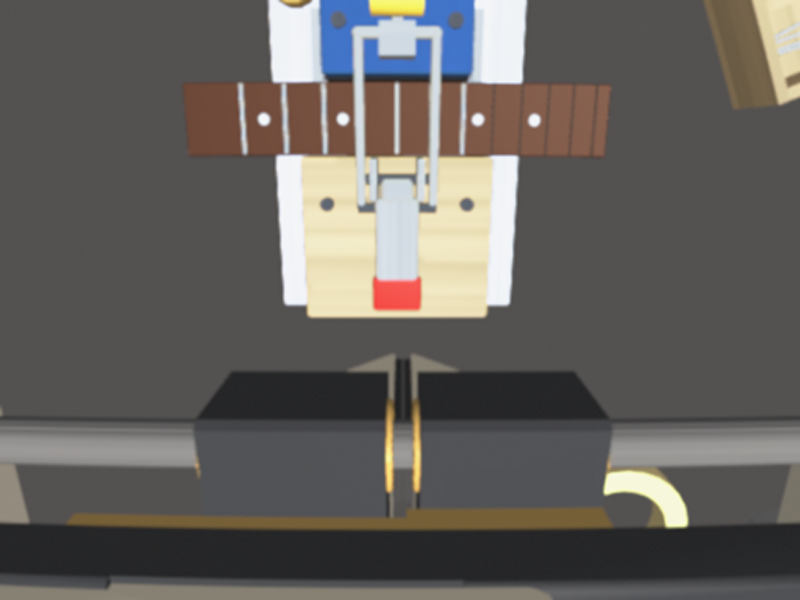

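View pics/s12.png

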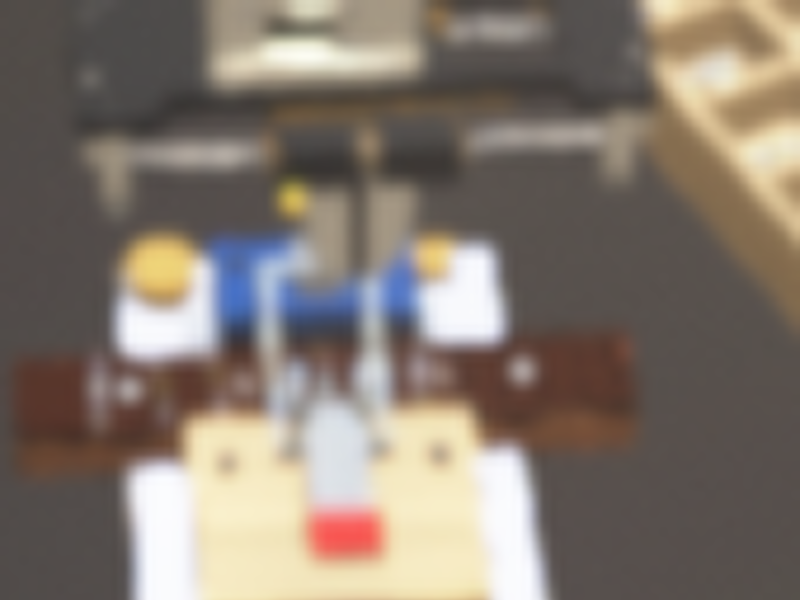

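```bash
python3 - <<'E'
from h import *
import json
W=json.load(open('pics/w12.json'))
for k in('rvec','tvec','distortion'):W[k]=np.array(W[k])
for z0 in(.004,.007):
  p=[.5808,-.0666,1.1510,z0]
  for lev in(2.443,2.39,2.3):
    a=40*D+lev;t=mech(lev,0)['tip'];n=d(a-np.pi/2)*.0035
    Q=[t+n+[0,.012,0],t+n-[0,.012,0],t+n-.018*d(a)+[0,.012,0]]
    print(z0,lev,np.round((proj(world(p,Q),W)+.5)*1.5625,1).tolist())
  print('fence corners',np.round((proj(world(p,[[-.098,.055,.045],[-.098,-.055,.045],[-.004,.055,.045],[-.004,-.055,.045],[.037,.12,.04],[.037,-.12,.04],[.039,.04,.057],[.039,-.04,.057]]),W)+.5)*1.5625,1).tolist())
E
python3 - <<'E'
import cv2
a=cv2.imread("pics/w12.png"); cv2.imwrite("pics/w12c.png",cv2.resize(a[0:75,205:305],None,fx=8,fy=8,interpolation=cv2.INTER_CUBIC));cv2.imwrite("pics/w12d.png",cv2.resize(a[130:205,190:320],None,fx=6,fy=6,interpolation=cv2.INTER_CUBIC))
E
```

```text
0.004 2.443 [[376.2, 306.7], [417.8, 306.7], [375.8, 276.3]]
0.004 2.39 [[375.9, 308.1], [418.1, 308.1], [375.6, 277.0]]
0.004 2.3 [[375.4, 309.9], [418.5, 309.9], [375.2, 277.7]]
fence corners [[307.7, 315.0], [486.3, 315.0], [300.4, 157.5], [493.5, 157.9], [183.7, 83.4], [609.4, 84.5], [321.1, 74.5], [472.6, 74.9]]
0.007 2.443 [[376.0, 308.2], [418.0, 308.2], [375.6, 277.5]]
0.007 2.39 [[375.7, 309.7], [418.2, 309.7], [375.4, 278.3]]
0.007 2.3 [[375.2, 311.5], [418.7, 311.5], [375.0, 279.0]]
fence corners [[306.9, 316.5], [487.1, 316.5], [299.4, 157.6], [494.4, 158.0], [181.7, 82.8], [611.4, 84.0], [320.3, 73.7], [473.4, 74.2]]
```

View pics/w12c.png

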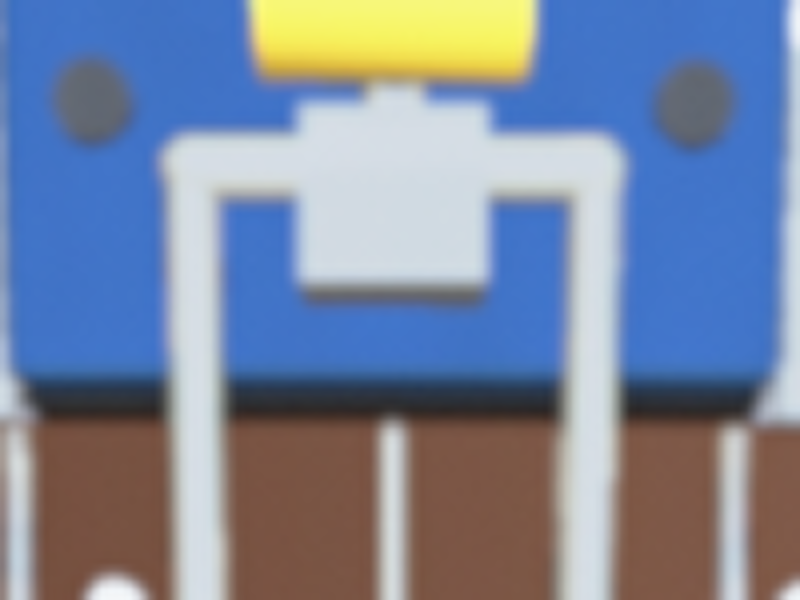

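View pics/w12d.png

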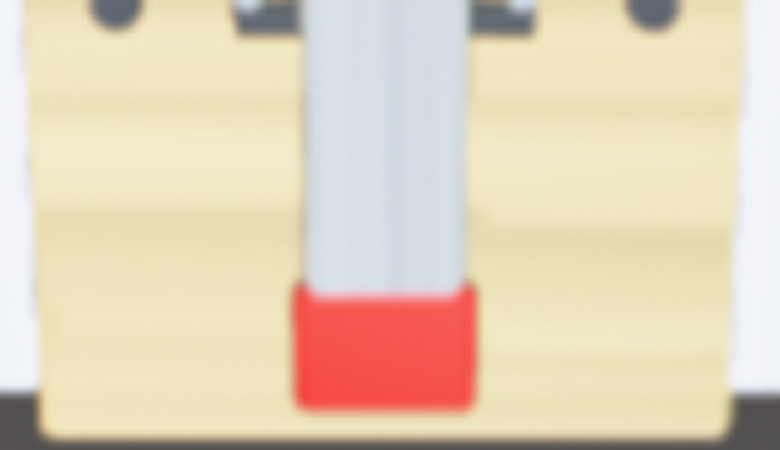

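```bash
python3 loc.py; python3 -c "
from workcell import *
print(hand_in())"
```

```text
21.65 TCP cradle mm [-71.31888904  -0.23183126 197.19659768] F cradle [-0.27415827  0.65495057  0.54776963] 0.0007072551943437356
the job is handed in; nothing more can be done
None
```

The fretboard is clamped: the loop is hooked under the keeper's lip, the lever is over and flat, and the jaw is up against the board. I handed the job in at about 21.7 s, with the arm clear about 13 cm above the latch and touching nothing.

**What I did**
- I pinched the yellow grip, set the cross bar down on the jaw top beyond the lip, and drew it back under the lip to the post. I then let go, and the wrist view showed the lip covering the bar.
- I swept the lever over slowly with the closed fingertips. The forces I read along the way were about 4 N or less.
- I finished with a push down of about 20 N, held for about 0.8 s. That is more than the 16 N asked for. The highest vertical reading was 20.0 N, about 21 N in total with the sideways part.

**What the last checks showed**
- **Lever:** flat and on its stop; it hardly moved (about 0.2 mm) as the push rose to 20 N.
- **Jaw:** its front edge is where about 6 mm of travel should put it.
- **Bar:** still under the lip.
- **Tin and gauge:** the tin and the gauge block looked in place in the last side view. I did not take a final picture of the other things on the table, but nothing came near them.

**One disagreement:** the fingers met the lever about 3 mm higher than I had predicted. The last wrist view fits a cradle about 7 mm off the table, not the 4 mm I had assumed. The red tip also looks slightly thicker than the strip. Together these account for the difference, so I don't think the lever is short of closed.

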